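# Set the day's bindings out to dry

## Task

Set the bindings out to dry: lay every pressing weight flat and lengthwise on the middle of a glued panel on the sloping desk, one to a panel, with its heavy end towards the lip at the desk's foot (the heavy end is hidden: lift a weight by its knob and see which end dips), and lean both notebooks from the rack side by side against the sloped backstop of the stand, feet on its ledge and backs flat against it. When all that is in place, press the timer's button fully down and let go; do not disturb the glue jar or the brush pot.

Things in the scene. Friction and masses are not known exactly. Their poses are not given: they have to be found in the camera images.
- weight1: Pressing weight (3 or 4 are there): beech bar 120 x 34 x 22 mm high, 285 g. Steel knob, 24 mm thick, 30 mm tall, its middle 61 mm over the underside, pivots 26 degrees either way on a pin across the bar (36 mm up, light centring spring), so a lifted bar dips at its heavy end. A slug hidden in one end; looks and axes do not tell which. Origin: mid underside; x along the bar, z up.
- weight2: Pressing weight (3 or 4 are there): beech bar 120 x 34 x 22 mm high, 285 g. Steel knob, 24 mm thick, 30 mm tall, its middle 61 mm over the underside, pivots 26 degrees either way on a pin across the bar (36 mm up, light centring spring), so a lifted bar dips at its heavy end. A slug hidden in one end; looks and axes do not tell which. Origin: mid underside; x along the bar, z up.
- weight3: Pressing weight (3 or 4 are there): beech bar 120 x 34 x 22 mm high, 285 g. Steel knob, 24 mm thick, 30 mm tall, its middle 61 mm over the underside, pivots 26 degrees either way on a pin across the bar (36 mm up, light centring spring), so a lifted bar dips at its heavy end. A slug hidden in one end; looks and axes do not tell which. Origin: mid underside; x along the bar, z up.
- weight4: Pressing weight (3 or 4 are there): beech bar 120 x 34 x 22 mm high, 285 g. Steel knob, 24 mm thick, 30 mm tall, its middle 61 mm over the underside, pivots 26 degrees either way on a pin across the bar (36 mm up, light centring spring), so a lifted bar dips at its heavy end. A slug hidden in one end; looks and axes do not tell which. Origin: mid underside; x along the bar, z up.
- book1: Finished hardback notebook, 80 mm wide, 130 mm tall, 14 mm thick, 110 g, at first standing upright in a slot of the rack. Origin: centre of its foot edge; x through its thickness, y along its width, z up to its head.
- book2: Finished hardback notebook, 80 mm wide, 130 mm tall, 14 mm thick, 110 g, at first standing upright in a slot of the rack. Origin: centre of its foot edge; x through its thickness, y along its width, z up to its head.
- panel1: Glued board panel, 150 mm (x) by 56 mm (y), fixed on the sloping desk. Origin: centre of its upper face; x runs up the 20 degree slope (so -x towards the lip at the desk's foot), y across the slope, z out of the face. The four panels lie side by side, centres 70 mm apart.
- panel2: Glued board panel, 150 mm (x) by 56 mm (y), fixed on the sloping desk. Origin: centre of its upper face; x runs up the 20 degree slope (so -x towards the lip at the desk's foot), y across the slope, z out of the face. The four panels lie side by side, centres 70 mm apart.
- panel3: Glued board panel, 150 mm (x) by 56 mm (y), fixed on the sloping desk. Origin: centre of its upper face; x runs up the 20 degree slope (so -x towards the lip at the desk's foot), y across the slope, z out of the face. The four panels lie side by side, centres 70 mm apart.
- panel4: Glued board panel, 150 mm (x) by 56 mm (y), fixed on the sloping desk. Origin: centre of its upper face; x runs up the 20 degree slope (so -x towards the lip at the desk's foot), y across the slope, z out of the face. The four panels lie side by side, centres 70 mm apart.
- desk: Sloping drying desk of plywood, 310 mm wide, 190 mm deep, fixed. Origin: on the table under its middle; +x is its high side. Its slab slopes at 20 degrees, 56 mm high at the middle, with a lip 10 mm high across the low edge (-x). Battens 6 mm wide stand 8 mm above the panels' faces between the panels and beside the outer ones, 70 mm apart.
- backstop: Plywood backstop of the leaning stand, fixed: 250 mm wide, 70 mm along its slope, 8 mm thick, leaning back 18 degrees. Origin: middle of its face's lower edge, on the ledge (14 mm above the table). z runs up along the face, y along its width, -x out of the face towards where the notebooks stand. The ledge in front is 30 mm deep, ended by a lip 6 mm high.
- rack: Fixed rack that holds the notebooks upright: base 140 x 100 mm, 10 mm thick, with two slots 18 mm wide along its y, at x = -34 and +34 mm, between walls 5 mm thick whose tops are 55 mm above the table. Origin: on the table under its middle.
- timer (a joint): Push button of the timer, a 32 mm disc on a white housing: 0 is up, 0.006 m fully down; a spring pushes back with 5 N when down.
- timer_top (a point): Middle of the top of the timer's button.
- lower_half: The lower halves (x below 0 in the panels' frames) of the four panels, 75 mm long each, felt as one body; a weight presses mainly on this half when its heavy end points to the lip. Origin: midway between panel2's and panel3's; axes as the panels'.
- glue: Bystander: glue jar, 60 mm wide, 90 mm tall. Origin: centre of its underside.
- brushes: Bystander: copper pot with brushes, 66 mm wide. Origin: centre of its underside.
Not all that is in view belongs to the job. What is shaped like the weight2 but black, turquoise or white is not meant.

How it is judged (in metres and radians):
On the way, in this order (a step that is already met when the one before it is completed fails the run):
1. every weight lies on its own panel, heavy end towards the lip, and both notebooks lean against the backstop (((x of weight1 in the frame of panel1 between -0.015 and 0.015 m and y of weight1 in the frame of panel1 between -0.016 and 0.016 m and z of weight1 in the frame of panel1 between -0.004 and 0.006 m) or (x of weight1 in the frame of panel2 between -0.015 and 0.015 m and y of weight1 in the frame of panel2 between -0.016 and 0.016 m and z of weight1 in the frame of panel2 between -0.004 and 0.006 m) or (x of weight1 in the frame of panel3 between -0.015 and 0.015 m and y of weight1 in the frame of panel3 between -0.016 and 0.016 m and z of weight1 in the frame of panel3 between -0.004 and 0.006 m) or (x of weight1 in the frame of panel4 between -0.015 and 0.015 m and y of weight1 in the frame of panel4 between -0.016 and 0.016 m and z of weight1 in the frame of panel4 between -0.004 and 0.006 m)) and contact force between each of weight1, weight2, weight3, weight4 and lower_half above 1.3 N and angle between the z axis of each of weight1, weight2, weight3, weight4 and the z axis of panel1, either way round below 0.1 rad and angle between the x axis of each of weight1, weight2, weight3, weight4 and the x axis of panel1, either way round below 0.2 rad and ((x of weight2 in the frame of panel1 between -0.015 and 0.015 m and y of weight2 in the frame of panel1 between -0.016 and 0.016 m and z of weight2 in the frame of panel1 between -0.004 and 0.006 m) or (x of weight2 in the frame of panel2 between -0.015 and 0.015 m and y of weight2 in the frame of panel2 between -0.016 and 0.016 m and z of weight2 in the frame of panel2 between -0.004 and 0.006 m) or (x of weight2 in the frame of panel3 between -0.015 and 0.015 m and y of weight2 in the frame of panel3 between -0.016 and 0.016 m and z of weight2 in the frame of panel3 between -0.004 and 0.006 m) or (x of weight2 in the frame of panel4 between -0.015 and 0.015 m and y of weight2 in the frame of panel4 between -0.016 and 0.016 m and z of weight2 in the frame of panel4 between -0.004 and 0.006 m)) and ((x of weight3 in the frame of panel1 between -0.015 and 0.015 m and y of weight3 in the frame of panel1 between -0.016 and 0.016 m and z of weight3 in the frame of panel1 between -0.004 and 0.006 m) or (x of weight3 in the frame of panel2 between -0.015 and 0.015 m and y of weight3 in the frame of panel2 between -0.016 and 0.016 m and z of weight3 in the frame of panel2 between -0.004 and 0.006 m) or (x of weight3 in the frame of panel3 between -0.015 and 0.015 m and y of weight3 in the frame of panel3 between -0.016 and 0.016 m and z of weight3 in the frame of panel3 between -0.004 and 0.006 m) or (x of weight3 in the frame of panel4 between -0.015 and 0.015 m and y of weight3 in the frame of panel4 between -0.016 and 0.016 m and z of weight3 in the frame of panel4 between -0.004 and 0.006 m)) and ((x of weight4 in the frame of panel1 between -0.015 and 0.015 m and y of weight4 in the frame of panel1 between -0.016 and 0.016 m and z of weight4 in the frame of panel1 between -0.004 and 0.006 m) or (x of weight4 in the frame of panel2 between -0.015 and 0.015 m and y of weight4 in the frame of panel2 between -0.016 and 0.016 m and z of weight4 in the frame of panel2 between -0.004 and 0.006 m) or (x of weight4 in the frame of panel3 between -0.015 and 0.015 m and y of weight4 in the frame of panel3 between -0.016 and 0.016 m and z of weight4 in the frame of panel3 between -0.004 and 0.006 m) or (x of weight4 in the frame of panel4 between -0.015 and 0.015 m and y of weight4 in the frame of panel4 between -0.016 and 0.016 m and z of weight4 in the frame of panel4 between -0.004 and 0.006 m)) and x of book1 in the frame of backstop between -0.022 and -0.002 m and y of book1 in the frame of backstop between -0.105 and 0.105 m and z of book1 in the frame of backstop between -0.006 and 0.01 m and angle between the z axis of each of book1, book2 and the z axis of backstop, either way round below 0.14 rad and angle between the x axis of each of book1, book2 and the x axis of backstop, either way round below 0.17 rad and angle between each of book1, book2's own z axis and vertical below 0.6 rad and x of book2 in the frame of backstop between -0.022 and -0.002 m and y of book2 in the frame of backstop between -0.105 and 0.105 m and z of book2 in the frame of backstop between -0.006 and 0.01 m), for 0.2 s.
2. the timer's button is pressed fully down (value of joint timer above 0.0045 m), for 0.05 s.
At the end, for the whole second after the job is handed in: Weights flat on separate panels, middles within 15 mm along and 16 mm across, within 11 degrees of straight, heavy end towards the lip; notebooks on the ledge, feet within 15 mm of the backstop, within 8 degrees of its slope and 9 degrees of square; all at rest; button up again after its press (all of step 1 and linear speed of each of weight1, weight2, weight3, weight4, book1, book2 below 0.02 m/s and value of joint timer below 0.003 m); the robot touches nothing.
It fails at once if a bystander is pushed more than 40 mm or knocked over (distance of any of glue, brushes from where it was at the start of the episode above 0.04 m or angle between any of glue, brushes's own z axis and vertical above 0.5 rad).
Of weight1, weight2, weight3, weight4 only 3 to 4 are there at a start; the rules pass over those that are not, and their reading is None.
At some moment in a run one of weight1, weight2, weight3, weight4 may be knocked a few centimetres aside while the robot is not near it.
It also fails if it takes over 210 s, if anything falls off the work surface, if the arm or the gripper's body presses on something with over 40 N, if the wrist force passes 120 N, or if a joint passes its speed limit or range.

## Robot

A 6-joint arm with a two-finger parallel gripper is mounted at the origin on the work surface. World frame = base frame: x ahead of the robot, y to its left, z up, the work surface at z = 0. Lengths are in m, angles in degrees, forces in N, time in s.
With the tool pointing down it reaches from about 0.3 to 0.75 m from the base axis. Payload 8.5 kg.
Tool frame: the origin (TCP) lies midway between the tips of the shut fingers; the grasp point (between the pads) lies 19 mm behind it; z points along the fingers, y is the line along which they close (so a half turn about z gives the same grasp; the last joint's range is limited). The gripper opens to 85 mm and grips with 20 to 120 N. Pads are 22 mm wide; open, the fingers measure 114 mm over their backs; the gripper's body (76 mm by 85 mm) begins 54 mm behind the grasp point. The pads swing forward as they close: fully open they stand 13 mm farther back than shut.
Start: joints at [-87.393, 21.807, 74.336, -0, 83.858, -12.336], TCP at [0.142, -0.531, 0.231] pointing down, gripper open.
Joint ranges: [-178.18, 178.18], [-50.72, 133.34], [12.68, 142.11], [-81.47, 261.47], [9.98, 163.14], [-165.26, 165.26]. Speed limits (degrees/s): [136.94, 136.94, 180, 180, 180, 180].

## Interface

Orientations are given as a 3x3 rotation matrix whose columns are the frame's x, y, z axes.
In Python, from rig import env, viewer, recognise, pinpoint gives the robot as it stands.
- The arm moves only by the tool move_arm, never from a script. Its argument "plan" is text: rows parted by semicolons, each of 7 numbers parted by spaces: the shift along the tool's x, y, z in m, then the turn, a rotation vector about the tool's x, y, z in rad, then the finger opening in m, from 0 to 0.0854. A call has 1 to 12 rows; each row shifts and turns the commanded pose from where the row before left it, along the tool's axes as they then stand; what a row does not reach is not made up. A row lasts 1/8 s, in which the tool goes at most 62.5 mm and 10.7 degrees, less where a joint would pass 70% of its speed; a pose out of reach is approached as far as the arm can. A call is refused whole if a number of a shift passes 0.0625 or a number of a turn 0.188, either way. A call with a gripper value outside its range is refused whole. The fingers move at their own pace and stop on an object; "grip_force" is the grip in N (left out, the last holds). Time passes only in rows, so rows that do not move let the fingers close. It gives the time, the measured TCP pose, the force, the opening and the grip force at its end, in the units of the state.
- env.observe(): the state, without advancing time (a new reading comes with each control period).
- viewer.get_image(name): name is "scene" or "top"; returns (picture, depth): 420x560x3 uint8, red, green, blue; 420x560 float32, m along the optical axis (not along the pixel's ray), 0 where there is no reading.
- viewer.calibration(name): a dict with "fx", "fy", "cx", "cy" (pixels), "R" (3x3) and "t" (3): a world point X has camera coordinates R X + t. Camera axes: x right, y down, z forward; pixel columns grow to the right and rows downward; lengths in m; the calibration is good to about 2 mm. A picture is of the moment at which its call begins. calibration takes no time and is no camera call.
- env.close_job(): hands the job in; it is judged then, once.
Trained networks look in the newest picture that a camera, given by its name, has taken for a name from the list of things; names that differ only in an ending like _2 or _b are one class to them, and where a whole thing is asked for, a point or a joint stands for the part that bears it (a point fixed in the world has none). Each returns a list of dicts, best first, with "conf" (0 to 1); they miss things now and then, are a little off and sometimes report something else, mostly with a low value. They report only what shows in the picture. A call takes as long as a camera call. They do not tell look-alikes from the thing itself.
- recognise(camera, name): "extent" ([centre column, centre row, width, height] in pixels, round what is visible of it).
- pinpoint(camera, name): "pixel" ([column, row] in pixels: a listed point, or the origin of a listed thing).
The state is a dict: "time_s": time; "q": joint angles; "qvel": joint speeds; "joint_efforts": joint torques, N m; "position": TCP position; "tool_rot": TCP orientation; "ft_force": force on the tool from outside, world axes, zero at the start; "wrist_torque": the same for the moment, N m; "grip_width": finger opening in m; "gripper_force": force on a finger pad.
Only numpy, scipy, OpenCV 4.12 (cv2) and the standard library are available. Lean on these libraries where they do the work, as an engineer would, in place of code of your own. Each camera call takes 0.05 s, during which the arm holds its last target. There are 200 camera calls.

## Working session

There is one attempt and no reset: what is moved stays moved. The work goes in short steps, Python scripts to look and compute and a tool call to move; the robot and the scene stay as the last step left them, time stands still between calls to the robot, and variables do not carry over. Pictures are saved under pics/ and viewed, at most 14 in all, crops included, and the job is handed in when it is done.

Besides the shell and the picture viewer there is one more tool, called after "Request:" by a JSON object that holds its "fn" and its "kwargs", one argument or row to a line. move_arm: Moves the arm, as the interface text tells. Its arguments: {"type":"object","properties":{"plan":{"type":"string"},"grip_force":{"type":"number"}},"required":["plan"]}

```bash
mkdir -p pics; ls; cat > h.py <<'E'
import numpy as np, cv2
from rig import env, viewer, recognise, pinpoint
def snap(n,fn=None):
    im,d=viewer.get_image(n)
    if fn: cv2.imwrite(f'pics/{fn}.png',im[:,:,::-1])
    return im,d
def world(n,d):
    c=viewer.calibration(n); R=np.array(c['R']);t=np.array(c['t'])
    v,u=np.mgrid[0:d.shape[0],0:d.shape[1]]
    P=np.stack([(u-c['cx'])/c['fx']*d,(v-c['cy'])/c['fy']*d,d],-1)
    W=(P-t)@R; W[d==0]=np.nan; return W
def proj(n,X):
    c=viewer.calibration(n); p=np.array(c['R'])@np.array(X)+np.array(c['t'])
    return c['fx']*p[0]/p[2]+c['cx'],c['fy']*p[1]/p[2]+c['cy']
E
python3 - <<'E'
from h import *
np.set_printoptions(precision=3,suppress=True)
for n in('scene','top'):
    im,d=snap(n,n+'0'); W=world(n,d)
    np.savez(n+'0.npz',im=im,W=W)
    for k in('weight1','book1','panel1','desk','backstop','rack','timer_top','glue','brushes'):
        for r in pinpoint(n,k)[:6]:
            u,v=map(int,np.round(r['pixel'])); 
            p=W[v,u] if 0<=v<420 and 0<=u<560 else None
            print(n,k,round(r['conf'],2),(u,v),p)
    c=viewer.calibration(n); print(-np.array(c['R']).T@np.array(c['t']),c['fx'])
print(env.observe())
E
```

```text
pics
scene weight1 0.94 (147, 282) [ 0.507 -0.571  0.013]
scene weight1 0.92 (191, 276) [ 0.565 -0.428  0.021]
scene weight1 0.87 (119, 246) [ 0.335 -0.607  0.036]
scene weight1 0.82 (198, 321) [ 0.729 -0.474  0.02 ]
scene weight1 0.77 (168, 244) [ 0.403 -0.449  0.02 ]
scene weight1 0.75 (230, 264) [ 0.576 -0.283 -0.002]
scene book1 0.7 (375, 208) [0.65  0.296 0.042]
scene book1 0.67 (363, 195) [0.584 0.284 0.054]
scene panel1 0.78 (308, 243) [ 0.669 -0.015  0.063]
scene panel1 0.73 (292, 254) [ 0.679 -0.087  0.06 ]
scene panel1 0.7 (338, 226) [0.66  0.118 0.062]
scene desk 0.82 (315, 246) [0.692 0.    0.063]
scene desk 0.6 (291, 254) [ 0.675 -0.089  0.057]
scene backstop 0.78 (334, 169) [0.395 0.281 0.014]
scene rack 0.66 (366, 206) [0.634 0.262 0.059]
scene timer_top 0.5 (292, 198) [0.443 0.053 0.021]
scene brushes 0.84 (391, 176) [0.558 0.438 0.05 ]
[ 1.376 -0.55   1.509] 475.20548397604693
top weight1 0.97 (356, 200) [ 0.558 -0.268  0.025]
top weight1 0.97 (457, 223) [ 0.487 -0.558  0.023]
top weight1 0.89 (475, 277) [ 0.33  -0.587  0.05 ]
top weight1 0.87 (414, 147) [ 0.718 -0.4
[... 613 characters left out ...]
162) [ 0.666 -0.09   0.056]
top glue 0.6 (364, 158) [ 0.668 -0.286  0.082]
top brushes 0.6 (116, 213) [0.522 0.427 0.05 ]
[ 0.274 -0.055  1.421] 485.3005212832386
{'time_s': 1.0, 'q': array([-87.391,  21.806,  74.337,  -0.002,  83.857, -12.336]), 'qvel': array([-0.085,  0.076,  0.093,  0.111,  0.07 , -0.012]), 'joint_efforts': array([  0.002, -44.833, -23.146,  -0.   ,   0.001,  -0.   ]), 'position': array([ 0.142, -0.531,  0.231]), 'tool_rot': array([[ 0.966,  0.258, -0.   ],
       [ 0.258, -0.966,  0.   ],
       [-0.   , -0.   , -1.   ]]), 'ft_force': array([-0.106, -0.408,  0.359]), 'wrist_torque': array([ 0.025, -0.01 , -0.017]), 'gripper_force': 0.0, 'grip_width': 0.08548016902322733}
```

```bash
python3 - <<'E'
import cv2
a=cv2.imread('pics/scene0.png');cv2.imwrite('pics/sceneC.png',cv2.resize(a[140:360,80:420],(800,518),interpolation=cv2.INTER_CUBIC))
a=cv2.imread('pics/top0.png');cv2.imwrite('pics/topC.png',cv2.resize(a[110:310,90:500],(800,390),interpolation=cv2.INTER_CUBIC))
E
```

```text
(no output)
```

View pics/sceneC.png

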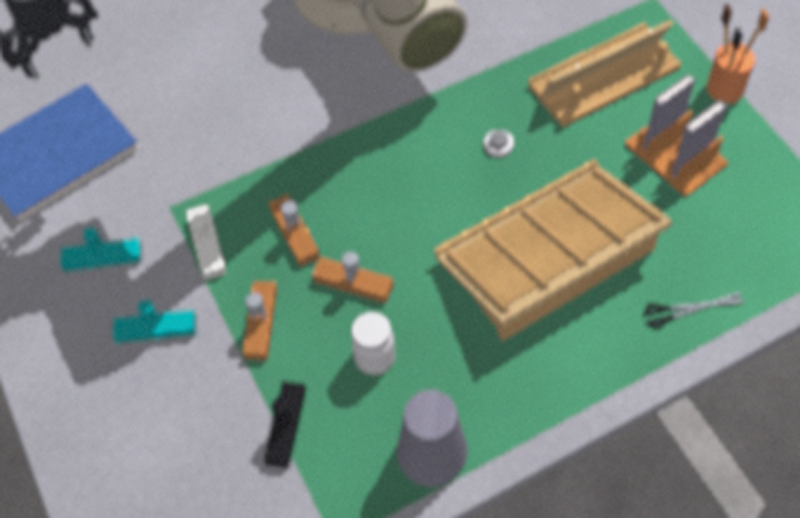

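View pics/topC.png

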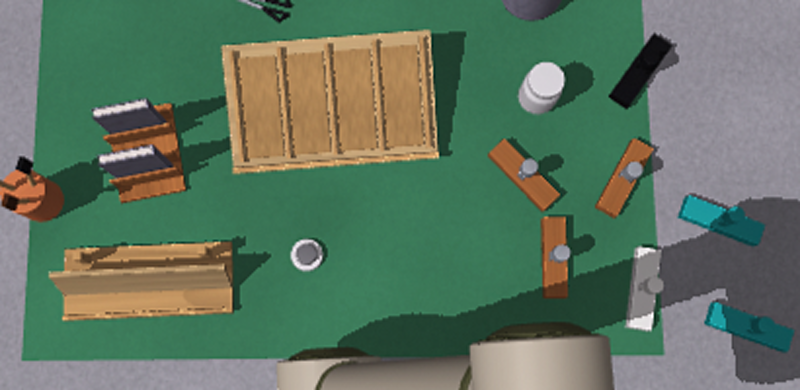

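```bash
cat > m.py <<'E'
from h import *
np.set_printoptions(precision=4,suppress=True)
def bars(im,W,lo=0.012,hi=0.030):
    hsv=cv2.cvtColor(im,cv2.COLOR_RGB2HSV)
    x,y,z=W[...,0],W[...,1],W[...,2]
    m=(hsv[...,0]<20)&(hsv[...,1]>110)&(z>lo)&(z<hi)&(y<-0.14)
    n,l,s,c=cv2.connectedComponentsWithStats(m.astype(np.uint8),connectivity=8)
    out=[]
    for i in range(1,n):
        if s[i,4]<60: continue
        p=W[l==i][:,:2].astype(np.float32); (cx,cy),(a,b),_=r=cv2.minAreaRect(p)
        bp=cv2.boxPoints(r); e=max(bp[1]-bp[0],bp[2]-bp[1],key=np.linalg.norm); an=np.degrees(np.arctan2(e[1],e[0]))
        out.append((cx,cy,an%180,max(a,b),min(a,b),s[i,4],np.nanmedian(W[l==i][:,2])))
    return out
E
python3 - <<'E'
from m import *
for n in('top','scene'):
    f=np.load(n+'0.npz');im,W=f['im'],f['W'];x,y,z=W[...,0],W[...,1],W[...,2]
    print(n)
    for b in bars(im,W): print('bar',np.round(b,4))
    k=(z>0.05)&(z<0.1)&(y<-0.2)&(y>-0.65)&(x>.3)&(x<.72)
    nn,l,s,c=cv2.connectedComponentsWithStats(k.astype(np.uint8))
    for i in range(1,nn):
        if s[i,4]>8: q=W[l==i]; print('hi',s[i,4],c[i],q.mean(0),q[:,2].max())
    # desk plane
    m=(abs(x-.67)<.06)&(abs(y-.015)<.12)&(z>.03)&(z<.09)
    q=W[m]; 
    for _ in range(4):
        A=np.c_[q[:,:2],np.ones(len(q))];co=np.linalg.lstsq(A,q[:,2],rcond=None)[0];r=q[:,2]-A@co;q=q[abs(r)<.003]
    nrm=np.r_[-co[:2],1];nrm/=np.linalg.norm(nrm);print('desk',co,nrm,'tilt',np.degrees(np.arccos(nrm[2])),'yaw',np.degrees(np.arctan2(-nrm[1],-nrm[0])),r.std(),len(q))
    # batten height pts
    Z=z-(co[0]*x+co[1]*y+co[2])
    m=(Z>.005)&(Z<.013)&(abs(x-.67)<.055)&(abs(y-.02)<.17)
    nn,l,s,c=cv2.connectedComponentsWithStats(m.astype(np.uint8))
    for i in range(1,nn):
        if s[i,4]>25:
            q=W[l==i]; pf=np.polyfit(q[:,0],q[:,1],1); print('batten',s[i,4],'y at .67',np.polyval(pf,.67),'slope deg',np.degrees(np.arctan(pf[0])), q[:,0].min(),q[:,0].max())
    m=(z>.01)&(abs(x-.68)<.16)&(abs(y-.02)<.19)
    q=W[m]; r=cv2.minAreaRect(q[:,:2].astype(np.float32));print('desk rect',r)
    # books
    m=(z>.125)&(z<.155)&(abs(x-.6)<.12)&(abs(y-.28)<.09)
    nn,l,s,c=cv2.connectedComponentsWithStats(m.astype(np.uint8))
    for i in range(1,nn):
        if s[i,4]>15:
            q=W[l==i];r=cv2.minAreaRect(q[:,:2].astype(np.float32));print('book',s[i,4],c[i],r,q[:,2].mean(),q[:,2].std())
    m=(z>.045)&(z<.06)&(abs(x-.6)<.12)&(abs(y-.28)<.09);q=W[m]; print('rackwalls',cv2.minAreaRect(q[:,:2].astype(np.float32)))
    m=(z>.006)&(z<.013)&(abs(x-.6)<.12)&(abs(y-.28)<.09);q=W[m]; print('rackbase',cv2.minAreaRect(q[:,:2].astype(np.float32)))
    # backstop
    m=(z>.06)&(z<.1)&(abs(x-.4)<.08)&(abs(y-.28)<.16);q=W[m];print('bs top',cv2.minAreaRect(q[:,:2].astype(np.float32)),q[:,2].max(),len(q))
    m=(z>.02)&(z<.1)&(abs(x-.4)<.08)&(abs(y-.28)<.115);q=W[m]
    for lo in np.arange(.005,.1,.008):
        q=W[(z>lo)&(z<lo+.008)&(abs(x-.4)<.09)&(abs(y-.28)<.1)]
        if len(q)>5: pf=np.polyfit(q[:,1]-.28,q[:,0],1);print(' z',round(lo,3),len(q),'x@y.28',pf[1],'slope',np.degrees(np.arctan(pf[0])),'x range',q[:,0].min(),q[:,0].max())
    m=(z>.008)&(abs(x-.44)<.04)&(abs(y-.06)<.04);q=W[m];print('timer',q.mean(0),q[:,2].max(),len(q)); q=q[q[:,2]>q[:,2].max()-.004];print(q.mean(0),len(q))
E
```

```text
top
bar [  0.5618  -0.2747  42.4959   0.1187   0.0347 411.       0.0224]
bar [  0.5562  -0.426  149.6399   0.1208   0.0344 394.       0.0224]
bar [  0.4362  -0.3156 179.609    0.1197   0.0348 434.       0.022 ]
hi 29 [422.2069 142.931 ] [ 0.7164 -0.4595  0.0669] 0.07821964876724774
hi 371 [368.3369 152.5876] [ 0.6841 -0.2991  0.0829] 0.09768236557200026
hi 71 [360.4507 195.493 ] [ 0.561  -0.2733  0.073 ] 0.0825736181804196
hi 74 [413.973  197.0811] [ 0.5549 -0.4246  0.0723] 0.08210540411217099
hi 82 [465.6707 219.8537] [ 0.4882 -0.5657  0.0718] 0.08223151079179421
hi 70 [377.0429 239.3714] [ 0.4354 -0.3145  0.0734] 0.08171715215070707
hi 76 [424.3816 255.9342] [ 0.3881 -0.4434  0.0727] 0.08129132626622713
hi 89 [480.4831 276.2697] [ 0.331  -0.594   0.0716] 0.08187790983963715
desk [ 0.3623  0.0269 -0.1825] [-0.3405 -0.0253  0.9399] tilt 19.963991237106075 yaw 4.248307118048782 0.0016044479382170307 2072
batten 75 y at .67 0.15472042227886273 slope deg 3.9172397062182496 0.6151598586958099 0.7239249900368326
batten 27 y at .67 0.08468800662774092 slope deg 3.8087692058825673 0.6884096
[... 5555 characters left out ...]
-1.6041174455422897 x range 0.40135840969037423 0.45106206254835907
 z 0.053 37 x@y.28 0.4187083360982135 slope -5.370460477958001 x range 0.40361979316214924 0.45449498691165047
 z 0.061 35 x@y.28 0.4222771494430213 slope -3.7807202179012784 x range 0.40736121812892967 0.45209509490780886
 z 0.069 48 x@y.28 0.41438270979450104 slope 0.7178646469627549 x range 0.40435232522915543 0.44171320230354644
 z 0.077 64 x@y.28 0.4139632749475692 slope -1.9745595891075478 x range 0.4064740930034739 0.4225028097825186
 z 0.085 12 x@y.28 0.4168998459930778 slope -2.150401648288312 x range 0.4113791095171958 0.4219917098265493
timer [0.445  0.0505 0.0172] 0.028988790813946362 101
[0.4454 0.0474 0.0268] 9
```

```bash
cat > p.py <<'E'
from h import *
import sys
from scipy.spatial.transform import Rotation as Ro
D=np.radians
def down(yaw):
    c,s=np.cos(D(yaw)),np.sin(D(yaw)); return np.array([[c,s,0],[s,-c,0],[0,0,-1.]])
def rows(wps,mm=45,deg=8,start=None):
    """wps: list of (pos,R,opening[,mm per row]); prints rows, 12 per call"""
    o=env.observe(); p,R=(o['position'],o['tool_rot']) if start is None else start
    p=np.array(p);R=np.array(R);out=[]
    for w in wps:
        pt,Rt,op=w[:3]; st=w[3] if len(w)>3 else mm
        pt=np.array(pt,float); Rt=R if Rt is None else np.array(Rt)
        rv=Ro.from_matrix(R.T@Rt).as_rotvec()
        if len(w)>4: # forced z-turn in deg (long way)
            rv=np.array([0,0,D(w[4])])
        n=int(max(1,np.ceil(np.linalg.norm(pt-p)/(st/1000)),np.ceil(np.degrees(np.linalg.norm(rv))/deg)))
        p0,R0=p.copy(),R.copy()
        for i in range(1,n+1):
            Ri=R0@Ro.from_rotvec(rv*i/n).as_matrix(); pi=p0+(pt-p0)*i/n
            s=np.round(R.T@(pi-p),4); r=np.round(Ro.from_matrix(R.T@Ri).as_rotvec(),3)
            p=p+R@s; R=R@Ro.from_rotvec(r).as_matrix()
            out.append(' '.join(f'{v:g}' for v in [*(s+0.),*(r+0.),op]))
    for i in range(0,len(out),12): print(f'[{len(out[i:i+12])}]','; '.join(out[i:i+12]))
    return p,R
E
python3 - <<'E'
from m import *
from p import *
for n in('top','scene'):
    f=np.load(n+'0.npz');im,W=f['im'],f['W'];x,y,z=W[...,0],W[...,1],W[...,2]
    a=D(4.1);u=(x-.67)*np.cos(a)+(y-.0137)*np.sin(a);v=-(x-.67)*np.sin(a)+(y-.0137)*np.cos(a)
    m=(abs(v)<.13)&(abs(u)<.12)
    zz=[(round(lo,3),np.round(np.nanmedian(z[m&(u>lo)&(u<lo+.004)]),3)) for lo in [*np.arange(-.108,-.068,.004),*np.arange(.068,.108,.004)]]
    print(n,zz)
    m2=m&(z>.08); print('u max high',np.percentile(u[m2],[99,99.8]))
    # backstop face
    q=W[(z>.024)&(z<.076)&(abs(y-.288)<.1)&(x-.325*(z-.014)>.37)&(x-.325*(z-.014)<.41)]
    for _ in range(5):
        A=np.c_[q[:,1]-.288,q[:,2]-.014,np.ones(len(q))];co=np.linalg.lstsq(A,q[:,0],rcond=None)[0];r=q[:,0]-A@co;q=q[abs(r-np.median(r))<.003]
    print('face',co,len(q),r.std())
    q=W[(z>.012)&(abs(y-.288)<.16)&(abs(x-.405)<.07)]; print('stand',cv2.minAreaRect(q[:,:2].astype(np.float32)))
print('--A')
rows([((.5625,-.276,.14),down(42.5),.06),((.5625,-.276,.040),None,.06,25)])
E
```

```text
top [(np.float64(-0.108), np.float64(0.002)), (np.float64(-0.104), np.float64(0.001)), (np.float64(-0.1), np.float64(0.001)), (np.float64(-0.096), np.float64(0.003)), (np.float64(-0.092), np.float64(0.029)), (np.float64(-0.088), np.float64(0.033)), (np.float64(-0.084), np.float64(0.028)), (np.float64(-0.08), np.float64(0.029)), (np.float64(-0.076), np.float64(0.031)), (np.float64(-0.072), np.float64(0.035)), (np.float64(0.068), np.float64(0.084)), (np.float64(0.072), np.float64(0.085)), (np.float64(0.076), np.float64(0.086)), (np.float64(0.08), np.float64(0.087)), (np.float64(0.084), np.float64(0.088)), (np.float64(0.088), np.float64(0.085)), (np.float64(0.092), np.float64(nan)), (np.float64(0.096), np.float64(nan)), (np.float64(0.1), np.float64(nan)), (np.float64(0.104), np.float64(nan))]
u max high [0.0878 0.0893]
face [-0.0364  0.3253  0.3908] 541 0.0011743225862160386
stand ((0.4077785909175873, 0.2899811267852783), (0.10634483397006989, 0.25244927406311035), 1.9801286458969116)
scene [(np.float64(-0.108), np.float64(nan)), (np.float64(-0.104), np.float64(nan)), (np.float64(-0.1)
[... 713 characters left out ...]
gh [0.089  0.0895]
face [-0.0372  0.3159  0.3951] 158 0.001171909322026438
stand ((0.40105053782463074, 0.2921922504901886), (0.28804704546928406, 0.12845590710639954), 89.06132507324219)
--A
[12] 0.0394 -0.0115 0.0076 0 0 -0.04 0.06; 0.0397 -0.01 0.0076 0 0 -0.04 0.06; 0.0402 -0.0083 0.0076 0 0 -0.04 0.06; 0.0405 -0.0067 0.0076 0 0 -0.04 0.06; 0.0406 -0.0051 0.0076 0 0 -0.04 0.06; 0.0409 -0.0035 0.0077 0 0 -0.04 0.06; 0.041 -0.0018 0.0076 0 0 -0.041 0.06; 0.041 -0.0002 0.0076 0 0 -0.04 0.06; 0.041 0.0015 0.0076 0 0 -0.04 0.06; 0.0409 0.0031 0.0076 0 0 -0.04 0.06; 0.0407 0.0048 0.0076 0 0 -0.04 0.06; 0.0405 0.0064 0.0076 0 0 -0.04 0.06
[5] 0 0 0.02 0 0 0 0.06; 0 0 0.02 0 0 0 0.06; 0 0 0.02 0 0 0 0.06; 0 0 0.02 0 0 0 0.06; 0 0 0.02 0 0 0 0.06
  return np.nanmean(a, axis, out=out, keepdims=keepdims)
```

Request:
{"fn": "move_arm", "kwargs": {
  "plan": "0.0394 -0.0115 0.0076 0 0 -0.04 0.06; 0.0397 -0.01 0.0076 0 0 -0.04 0.06; 0.0402 -0.0083 0.0076 0 0 -0.04 0.06; 0.0405 -0.0067 0.0076 0 0 -0.04 0.06; 0.0406 -0.0051 0.0076 0 0 -0.04 0.06; 0.0409 -0.0035 0.0077 0 0 -0.04 0.06; 0.041 -0.0018 0.0076 0 0 -0.041 0.06; 0.041 -0.0002 0.0076 0 0 -0.04 0.06; 0.041 0.0015 0.0076 0 0 -0.04 0.06; 0.0409 0.0031 0.0076 0 0 -0.04 0.06; 0.0407 0.0048 0.0076 0 0 -0.04 0.06; 0.0405 0.0064 0.0076 0 0 -0.04 0.06",
  "grip_force": 50
}}

```text
time_s: 2.5
position: [0.5637, -0.2753, 0.1398]
tool_rot: [[0.736, 0.677, 0.0], [0.677, -0.736, -0.0], [-0.0, 0.0, -1.0]]
ft_force: [1.0, 0.3, -0.2]
grip_width: 0.0601
gripper_force: 0.0
```

```bash
python3 - <<'E'
from p import *
o=env.observe(); print(o['position'],o['tool_rot'],o['ft_force'],o['grip_width'],o['q'])
im,d=snap('top','top1'); W=world('top',d)
cv2.imwrite('pics/top1c.png',cv2.resize(im[160:280,320:470,::-1],(750,600)))
E
```

```text
[ 0.56366504 -0.27528136  0.13976692] [[ 7.36346484e-01  6.76604650e-01  5.31060614e-05]
 [ 6.76604652e-01 -7.36346479e-01 -8.40554097e-05]
 [-1.77678198e-05  9.78257136e-05 -9.99999995e-01]] [ 1.00091468  0.25897383 -0.20297603] 0.06006568175937199 [-3.68249773e+01  3.36767249e+01  6.94174905e+01 -2.08560972e-03
  7.69004624e+01  1.05966103e+01]
```

View pics/top1c.png

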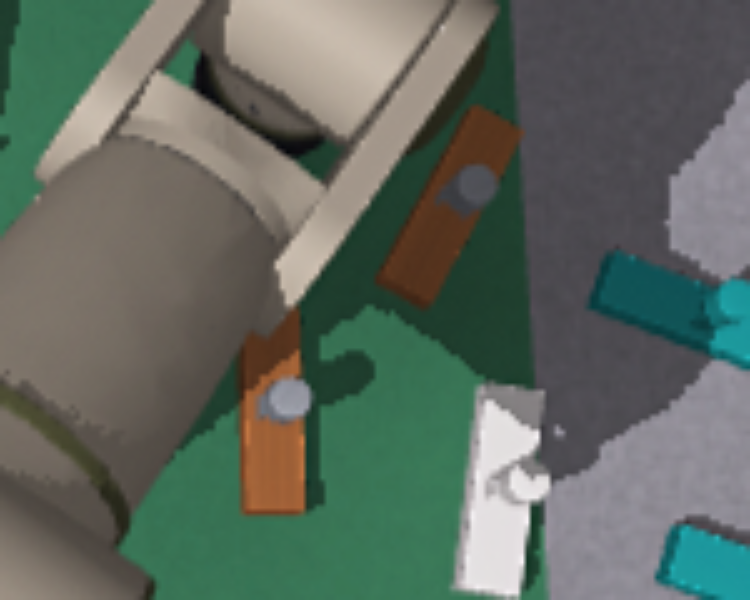

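Request:
{"fn": "move_arm", "kwargs": {
  "plan": "0 0 0.02 0 0 0 0.06; 0 0 0.02 0 0 0 0.06; 0 0 0.02 0 0 0 0.06; 0 0 0.02 0 0 0 0.06; 0 0 0.02 0 0 0 0.06; 0 0 0 0 0 0 0.015; 0 0 0 0 0 0 0.015; 0 0 0 0 0 0 0.015; 0 0 0 0 0 0 0.015; 0 0 0 0 0 0 0.015"
}}

```text
time_s: 3.8
position: [0.5628, -0.2763, 0.0408]
tool_rot: [[0.737, 0.676, 0.001], [0.676, -0.737, -0.001], [0.0, 0.001, -1.0]]
ft_force: [-0.0, 0.5, 4.3]
grip_width: 0.0229
gripper_force: 49.2
```

Request:
{"fn": "move_arm", "kwargs": {
  "plan": "0 0 -0.02 0 0 0 0.015; 0 0 -0.03 0 0 0 0.015; 0 0 -0.03 0 0 0 0.015; 0 0 -0.03 0 0 0 0.015; 0 0 0 0 0 0 0.015; 0 0 0 0 0 0 0.015"
}}

```text
time_s: 4.55
position: [0.5619, -0.2756, 0.1483]
tool_rot: [[0.737, 0.676, -0.002], [0.676, -0.737, 0.002], [-0.0, -0.003, -1.0]]
ft_force: [-0.3, 0.2, -3.6]
grip_width: 0.0226
gripper_force: 49.6
```

```bash
python3 - <<'E'
from m import *
o=env.observe(); print(o['position'],o['ft_force'],o['grip_width'])
im,d=snap('scene','s1'); W=world('scene',d); p=o['position']
u,v=map(int,proj('scene',[p[0],p[1],p[2]-.03])); print(u,v)
cv2.imwrite('pics/s1c.png',cv2.resize(im[v-60:v+60,u-80:u+80,::-1],(800,600)))
E
```

```text
[ 0.5619 -0.2756  0.1483] [-0.26    0.1756 -3.6245] 0.022609059111563447
227 242
```

View pics/s1c.png

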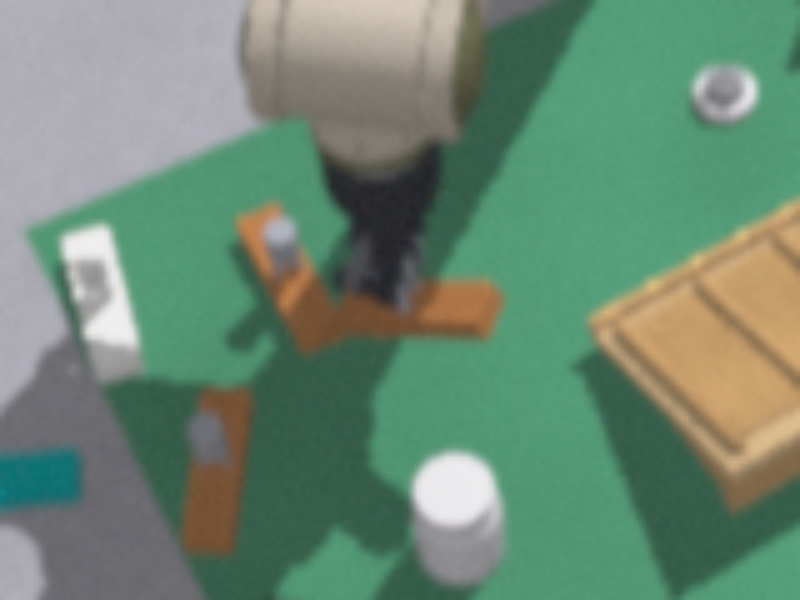

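```bash
cat > dip.py <<'E'
from m import *
def dip(n='scene'):
    o=env.observe(); p=o['position'];R=o['tool_rot']
    im,d=snap(n); W=world(n,d); L=(W-p)@R   # tool coords
    hsv=cv2.cvtColor(im,cv2.COLOR_RGB2HSV)
    m=(hsv[...,0]<20)&(hsv[...,1]>90)&(abs(L[...,1])<.021)&(abs(L[...,0])<.075)&(L[...,2]>-.03)&(L[...,2]<.075)
    for lo in np.arange(-.07,.07,.014):
        k=m&(L[...,0]>lo)&(L[...,0]<lo+.014)
        if k.sum()>3: print('toolx %.3f'%(lo+.007),k.sum(),'depth below TCP med %.3f min %.3f'%(np.median(L[k][:,2]),np.percentile(L[k][:,2],10)))
E
python3 -c "
from dip import *
dip()"
```

```text
toolx -0.049 9 depth below TCP med 0.046 min 0.040
toolx -0.035 28 depth below TCP med 0.038 min 0.033
toolx -0.021 27 depth below TCP med 0.034 min 0.027
toolx -0.007 20 depth below TCP med 0.030 min 0.023
toolx 0.007 19 depth below TCP med 0.018 min 0.011
toolx 0.021 36 depth below TCP med 0.011 min 0.007
toolx 0.035 39 depth below TCP med 0.005 min -0.002
toolx 0.049 39 depth below TCP med -0.003 min -0.007
toolx 0.063 37 depth below TCP med 0.000 min -0.009
```

```bash
cat > place.py <<'E'
from p import *
a=D(4.1);t=D(20)
PX=np.array([np.cos(t)*np.cos(a),np.cos(t)*np.sin(a),np.sin(t)])
PY=np.array([-np.sin(a),np.cos(a),0]); N=np.cross(PX,PY)
def centre(v): 
    q=np.array([.670,.0137,0])+v*PY; q[2]=.3633*q[0]+.028*q[1]-.1825; return q
def place(v,sgn,grab=.041,turn=None,z0=.2,via=()):
    """sgn=+1: tool x along +panel x (heavy end at tool -x)"""
    c=centre(v); pin=c+.036*N; h=grab-.036
    Rv=down(4.1+(0 if sgn>0 else 180)); Rt=np.c_[sgn*PX,-sgn*PY,-N]
    p0=pin+[0,0,h]; o=env.observe()['position']
    up=[*o[:2],z0]
    w=(p0+[0,0,.10],Rv,.015)
    if turn is not None: w=(*w,45,turn)
    print('target pin-flat',p0,'final',c+grab*N)
    return rows([(up,None,.015),*via,w,(p0+[0,0,.03],None,.015,30),(p0,None,.015,10),(c+grab*N,Rt,.015,10)],deg=9)
E
python3 -c "
from place import *
place(-.105,1)"
```

```text
target pin-flat [ 0.66522602 -0.09191161  0.09991844] final [ 0.66352029 -0.09203388  0.0996169 ]
[12] 0 -0.0001 -0.0259 0 0 0 0.015; 0 -0.0001 -0.0259 0 0 0 0.015; 0.04 -0.0131 0 -0.001 0 0.134 0.015; 0.038 -0.0184 0.0001 0 0.001 0.134 0.015; 0.0351 -0.0233 0 -0.001 0 0.134 0.015; 0.0317 -0.0277 0 0 0 0.134 0.015; 0.0278 -0.0318 0.0001 -0.001 0.001 0.134 0.015; 0 0 0.0233 0 0 0 0.015; 0 0 0.0233 0 0 0 0.015; -0.0001 0 0.0234 0 0 0 0.015; 0 0 0.01 0 0 0 0.015; 0 0 0.01 0 0 0 0.015
[4] 0 0 0.01 0 0 0 0.015; -0.0006 0 0.0001 0 0.116 0 0.015; -0.0005 0 0 0 0.116 0 0.015; -0.0006 0 0 0 0.117 0 0.015
```

Request:
{"fn": "move_arm", "kwargs": {
  "plan": "0 0 -0.026 0 0 0 0.015; 0 0 -0.026 0 0 0 0.015; 0.04 -0.0131 0 0 0 0.134 0.015; 0.038 -0.0184 0 0 0 0.134 0.015; 0.0351 -0.0233 0 0 0 0.134 0.015; 0.0317 -0.0277 0 0 0 0.134 0.015; 0.0278 -0.0318 0 0 0 0.134 0.015; 0 0 0.023 0 0 0 0.015; 0 0 0.023 0 0 0 0.015; 0 0 0.024 0 0 0 0.015; 0 0 0.01 0 0 0 0.015; 0 0 0.01 0 0 0 0.015"
}}

```text
time_s: 6.15
position: [0.6659, -0.0924, 0.1115]
tool_rot: [[0.997, 0.072, 0.0], [0.072, -0.997, 0.0], [0.0, -0.0, -1.0]]
ft_force: [-0.1, -0.8, -1.5]
grip_width: 0.0225
gripper_force: 49.6
```

Request:
{"fn": "move_arm", "kwargs": {
  "plan": "0 0 0.005 0 0 0 0.015; 0 0 0.005 0 0 0 0.015; -0.0006 0 0 0 0.116 0 0.015; -0.0006 0 0 0 0.116 0 0.015; -0.0005 0 0 0 0.117 0 0.015; 0 0 0 0 0 0 0.015"
}}

```text
time_s: 6.9
position: [0.6629, -0.0925, 0.102]
tool_rot: [[0.938, 0.071, 0.34], [0.067, -0.997, 0.025], [0.34, -0.0, -0.94]]
ft_force: [-0.7, 0.4, -1.8]
grip_width: 0.0233
gripper_force: 49.8
```

```bash
python3 -c "
from dip import *
from place import *
o=env.observe();print(o['position'],o['ft_force'],o['wrist_torque']);print((o['position']-centre(-.105))@np.c_[PX,PY,N]);print(o['tool_rot'])
dip()"
```

```text
[ 0.6629 -0.0925  0.102 ] [-0.6958  0.3738 -1.8108] [0.0202 0.3498 0.0316]
[ 0.0002 -0.0004  0.0435]
[[ 0.9379  0.0711  0.3395]
 [ 0.0667 -0.9975  0.0247]
 [ 0.3404 -0.0005 -0.9403]]
toolx -0.063 9 depth below TCP med 0.042 min 0.022
toolx -0.049 17 depth below TCP med 0.029 min 0.020
toolx -0.035 11 depth below TCP med 0.032 min 0.017
toolx -0.021 18 depth below TCP med 0.029 min 0.017
toolx -0.007 16 depth below TCP med 0.031 min 0.022
toolx 0.007 40 depth below TCP med 0.019 min 0.014
toolx 0.021 37 depth below TCP med 0.018 min 0.013
toolx 0.035 40 depth below TCP med 0.018 min 0.014
toolx 0.049 49 depth below TCP med 0.019 min 0.013
toolx 0.063 84 depth below TCP med 0.033 min 0.016
```

Request:
{"fn": "move_arm", "kwargs": {
  "plan": "0 0 0.002 0 0 0 0.015; 0 0 0 0 0 0 0.015; 0 0 0 0 0 0 0.05; 0 0 0 0 0 0 0.05; 0 0 -0.02 0 0 0 0.05; 0 0 -0.04 0 0 0 0.05; 0 0 -0.05 0 0 0 0.05; -0.04 0 -0.04 0 -0.12 0 0.06; -0.04 0 -0.02 0 -0.12 0 0.06"
}}

```text
time_s: 8.07
position: [0.531, -0.1021, 0.2411]
tool_rot: [[0.992, 0.071, 0.109], [0.071, -0.997, 0.005], [0.109, 0.002, -0.994]]
ft_force: [-0.4, 0.4, -0.4]
grip_width: 0.0602
gripper_force: 0.0
```

```bash
cat > chk.py <<'E'
from dip import *
from place import *
def placed(n):
    im,d=snap(n); W=world(n,d); L=(W-centre(0))@np.c_[PX,PY,N]
    hsv=cv2.cvtColor(im,cv2.COLOR_RGB2HSV); 
    m=(L[...,2]>.014)&(L[...,2]<.03)&(abs(L[...,0])<.1)&(abs(L[...,1])<.15)
    nn,l,s,c=cv2.connectedComponentsWithStats(m.astype(np.uint8))
    for i in range(1,nn):
        if s[i,4]>40: q=L[l==i]; print(n,'placed',s[i,4],[np.round(t,3) for t in cv2.minAreaRect(q[:,:2].astype(np.float32))],'h',np.median(q[:,2]))
    return im,W
E
python3 -c "
from chk import *
o=env.observe();print(o['position'],o['q'])
for n in('scene','top'):
    im,W=placed(n)
    for b in bars(im,W): print(n,np.round(b,4))
rows([((.56,-.3,.2),down(-31),.06),((.5575,-.427,.14),down(-31),.06),((.5575,-.427,.040),None,.06,25)])
"
```

```text
[ 0.531  -0.1021  0.2411] [-24.8561  17.7881  79.1249   2.9657  77.5683  60.5671]
scene placed 216 [array([-0.   , -0.106]), array([0.037, 0.13 ]), np.float64(89.211)] h 0.02169401893703734
scene [ -0.7246  -0.4804  90.4312   0.6806   0.0323 476.       0.021 ]
scene [  0.4394  -0.3198 179.1657   0.1161   0.0319 153.       0.0216]
scene [  0.5589  -0.4288 149.4793   0.1171   0.0329 214.       0.0218]
top placed 148 [array([ 0.039, -0.105]), array([0.047, 0.033]), np.float64(0.948)] h 0.020994217455384837
top [  0.5562  -0.4265 149.5437   0.1202   0.0349 388.       0.0223]
top [  0.4359  -0.3161 179.2829   0.1192   0.035  415.       0.0218]
[12] 0.002 0.0398 0.0086 -0.006 -0.022 0.122 0.06; 0.0069 0.0393 0.0087 -0.007 -0.021 0.123 0.06; 0.0119 0.038 0.0088 -0.006 -0.022 0.122 0.06; 0.0167 0.0363 0.0087 -0.006 -0.022 0.122 0.06; 0.0211 0.0338 0.0085 -0.006 -0.021 0.123 0.06; 0.0158 0.0275 0.015 0 0 0 0.06; 0.0158 0.0276 0.015 0 0 0 0.06; 0.0159 0.0275 0.015 0 0 0 0.06; 0.0158 0.0276 0.015 0 0 0 0.06; 0 0 0.025 0 0 0 0.06; 0 0 0.025 0 0 0 0.06; 0 0 0.025 0 0 0 0.06
[1] 0 0 0.025 0 0 0 0.06
```

Request:
{"fn": "move_arm", "kwargs": {
  "plan": "0.002 0.0398 0.0086 -0.006 -0.022 0.122 0.06; 0.0069 0.0393 0.0087 -0.007 -0.021 0.123 0.06; 0.0119 0.038 0.0088 -0.006 -0.022 0.122 0.06; 0.0167 0.0363 0.0087 -0.006 -0.022 0.122 0.06; 0.0211 0.0338 0.0085 -0.006 -0.021 0.123 0.06; 0.0158 0.0275 0.015 0 0 0 0.06; 0.0158 0.0276 0.015 0 0 0 0.06; 0.0159 0.0275 0.015 0 0 0 0.06; 0.0158 0.0276 0.015 0 0 0 0.06; 0 0 0.025 0 0 0 0.06; 0 0 0.025 0 0 0 0.06; 0 0 0.025 0 0 0 0.06"
}}

```text
time_s: 9.68
position: [0.5591, -0.4265, 0.0602]
tool_rot: [[0.857, -0.515, -0.0], [-0.515, -0.857, 0.002], [-0.001, -0.002, -1.0]]
ft_force: [0.6, -0.6, -0.2]
grip_width: 0.0604
gripper_force: 0.0
```

Request:
{"fn": "move_arm", "kwargs": {
  "plan": "0 0 0.024 0 0 0 0.06; 0 0 0 0 0 0 0.06; 0 0 0 0 0 0 0.015; 0 0 0 0 0 0 0.015; 0 0 0 0 0 0 0.015; 0 0 0 0 0 0 0.015; 0 0 0 0 0 0 0.015"
}}

```text
time_s: 10.55
position: [0.5591, -0.4268, 0.038]
tool_rot: [[0.857, -0.515, 0.0], [-0.515, -0.857, 0.001], [-0.0, -0.001, -1.0]]
ft_force: [0.3, -1.4, 6.4]
grip_width: 0.0229
gripper_force: 48.3
```

Request:
{"fn": "move_arm", "kwargs": {
  "plan": "0 0 -0.02 0 0 0 0.015; 0 0 -0.03 0 0 0 0.015; 0 0 -0.03 0 0 0 0.015; 0 0 -0.03 0 0 0 0.015; 0 0 0 0 0 0 0.015; 0 0 0 0 0 0 0.015"
}}

```text
time_s: 11.3
position: [0.5583, -0.4259, 0.1446]
tool_rot: [[0.857, -0.515, -0.004], [-0.515, -0.857, 0.005], [-0.006, -0.002, -1.0]]
ft_force: [-0.1, 0.7, -2.8]
grip_width: 0.0227
gripper_force: 50.0
```

```bash
python3 -c "
from chk import *
o=env.observe();print(o['position'],o['q'],o['ft_force'])
dip()
"
```

```text
[ 0.5583 -0.4259  0.1446] [-46.9819  41.1258  53.7733   0.0366  85.4746  73.9934] [-0.1174  0.6842 -2.8457]
toolx -0.049 4 depth below TCP med 0.003 min 0.001
toolx -0.007 11 depth below TCP med 0.021 min 0.017
toolx 0.007 47 depth below TCP med 0.023 min 0.019
toolx 0.021 48 depth below TCP med 0.030 min 0.025
toolx 0.035 50 depth below TCP med 0.037 min 0.031
toolx 0.049 5 depth below TCP med 0.038 min 0.035
```

```bash
python3 -c "
from place import *
place(.035,-1,grab=.039,turn=-215.1)"
```

```text
target pin-flat [0.65521638 0.0477301  0.0981919 ] final [0.65419294 0.04765674 0.09801098]
[12] -0.0002 -0.0001 -0.0278 0 0 0 0.015; -0.0002 0 -0.0278 0 0 0 0.015; -0.0067 -0.019 0.0002 0 0 -0.156 0.015; -0.0037 -0.0198 0.0001 0 0 -0.157 0.015; -0.0005 -0.0201 0.0002 0 0 -0.156 0.015; 0.0026 -0.02 0.0002 0 0 -0.157 0.015; 0.0058 -0.0193 0.0001 0 0 -0.156 0.015; 0.0086 -0.0182 0.0002 0 0 -0.157 0.015; 0.0114 -0.0166 0.0002 0 0 -0.156 0.015; 0.0138 -0.0147 0.0001 0 0 -0.156 0.015; 0.0159 -0.0123 0.0002 0 0 -0.157 0.015; 0.0177 -0.0097 0.0002 0 0 -0.156 0.015
[12] 0.0189 -0.0068 0.0001 0 0 -0.157 0.015; 0.0198 -0.0038 0.0002 0 0 -0.156 0.015; 0.0202 -0.0006 0.0002 0 0 -0.157 0.015; 0.02 0.0025 0.0001 0 0 -0.156 0.015; 0.0193 0.0055 0.0002 0 0 -0.156 0.015; 0.0183 0.0085 0.0002 0 0 -0.157 0.015; 0.0167 0.0113 0.0001 0 0 -0.156 0.015; 0.0147 0.0137 0.0002 0 0 -0.157 0.015; 0.0124 0.0159 0.0002 0 0 -0.156 0.015; 0.0098 0.0176 0.0001 0 0 -0.157 0.015; 0.007 0.0189 0.0002 0 0 -0.156 0.015; 0.0039 0.0197 0.0002 0 0 -0.156 0.015
[11] 0.0008 0.0202 0.0001 0 0 -0.157 0.015; -0.0024 0.02 0.0002 0 0 -0.156 0.015; -0.0001 -0.0001 0.0233 0 0 0 0.015; -0.0001 -0.0002 0.0234 0 0 0 0.015; -0.0001 -0.0001 0.0233 0 0 0 0.015; 0 -0.0001 0.01 0 0 0 0.015; -0.0001 0 0.01 0 0 0 0.015; 0 -0.0001 0.01 0 0 0 0.015; 0.0003 0 0.0001 0.002 -0.118 0 0.015; 0.0004 0 0 0.002 -0.117 -0.001 0.015; 0.0003 0 0 0.002 -0.118 0 0.015
```

Request:
{"fn": "move_arm", "kwargs": {
  "plan": "0 0 -0.045 0 0 0 0.015; 0 0 -0.045 0 0 0 0.015; -0.0067 -0.019 0.0002 0 0 -0.156 0.015; -0.0037 -0.0198 0.0001 0 0 -0.157 0.015; -0.0005 -0.0201 0.0002 0 0 -0.156 0.015; 0.0026 -0.02 0.0002 0 0 -0.157 0.015; 0.0058 -0.0193 0.0001 0 0 -0.156 0.015; 0.0086 -0.0182 0.0002 0 0 -0.157 0.015; 0.0114 -0.0166 0.0002 0 0 -0.156 0.015; 0.0138 -0.0147 0.0001 0 0 -0.156 0.015; 0.0159 -0.0123 0.0002 0 0 -0.157 0.015; 0.0177 -0.0097 0.0002 0 0 -0.156 0.015"
}}

```text
time_s: 12.85
position: [0.5992, -0.2286, 0.2336]
tool_rot: [[0.516, 0.856, -0.004], [0.856, -0.516, 0.004], [0.001, -0.006, -1.0]]
ft_force: [0.4, 0.6, -2.3]
grip_width: 0.0229
gripper_force: 50.0
```

Request:
{"fn": "move_arm", "kwargs": {
  "plan": "0.0189 -0.0068 0.0001 0 0 -0.157 0.015; 0.0198 -0.0038 0.0002 0 0 -0.156 0.015; 0.0202 -0.0006 0.0002 0 0 -0.157 0.015; 0.02 0.0025 0.0001 0 0 -0.156 0.015; 0.0193 0.0055 0.0002 0 0 -0.156 0.015; 0.0183 0.0085 0.0002 0 0 -0.157 0.015; 0.0167 0.0113 0.0001 0 0 -0.156 0.015; 0.0147 0.0137 0.0002 0 0 -0.157 0.015; 0.0124 0.0159 0.0002 0 0 -0.156 0.015; 0.0098 0.0176 0.0001 0 0 -0.157 0.015; 0.007 0.0189 0.0002 0 0 -0.156 0.015; 0.0039 0.0197 0.0002 0 0 -0.156 0.015"
}}

```text
time_s: 14.35
position: [0.6476, 0.0081, 0.2322]
tool_rot: [[-0.972, 0.234, -0.005], [0.234, 0.972, 0.003], [0.005, 0.002, -1.0]]
ft_force: [-1.0, -0.5, -2.7]
grip_width: 0.0231
gripper_force: 50.0
```

Request:
{"fn": "move_arm", "kwargs": {
  "plan": "0.0008 0.0202 0.0001 0 0 -0.157 0.015; -0.0024 0.02 0.0002 0 0 -0.156 0.015; 0 0 0.034 0 0 0 0.015; 0 0 0.034 0 0 0 0.015; 0 0 0 0 0 0 0.015"
}}

```text
time_s: 14.98
position: [0.6543, 0.0473, 0.1619]
tool_rot: [[-0.997, -0.072, -0.01], [-0.072, 0.997, 0.004], [0.009, 0.004, -1.0]]
ft_force: [-0.1, 0.3, -2.1]
grip_width: 0.023
gripper_force: 49.9
```

```bash
python3 -c "
from chk import *
o=env.observe();print(o['position'],o['q'])
c=centre(.035);p0=c+.036*N+[0,0,.003]
rows([(p0+[0,0,.03],down(184.1),.015,20),(p0,None,.015,10),(c+.039*N,np.c_[-PX,PY,-N],.015)],deg=9)
placed('scene')
"
```

```text
[0.6543 0.0473 0.1619] [  -6.2444   35.6625   61.6919    0.1437   83.2248 -100.3708]
[9] -0.0006 0.0001 0.0169 0.002 -0.005 0 0.015; -0.0006 0.0002 0.0168 0.002 -0.004 0 0.015; 0 0 0.0075 0 0 0 0.015; 0 0 0.0075 0 0 0 0.015; 0 0 0.0075 0 0 0 0.015; 0 0 0.0075 0 0 0 0.015; 0.0003 0 0.0001 0 -0.117 0 0.015; 0.0004 0 0 0 -0.116 0 0.015; 0.0003 0 0 0 -0.117 0 0.015
scene placed 220 [array([ 0.001, -0.106]), array([0.036, 0.127]), np.float64(89.597)] h 0.02174882380429279
```

Request:
{"fn": "move_arm", "kwargs": {
  "plan": "-0.0006 0.0001 0.0169 0.002 -0.005 0 0.015; -0.0006 0.0002 0.0168 0.002 -0.004 0 0.015; 0 0 0.0075 0 0 0 0.015; 0 0 0.0075 0 0 0 0.015; 0 0 0.0075 0 0 0 0.015; 0 0 0.0075 0 0 0 0.015; 0.0003 0 0 0 -0.117 0 0.015; 0.0004 0 0 0 -0.116 0 0.015; 0.0003 0 0 0 -0.117 0 0.015; 0 0 0.001 0 0 0 0.015; 0 0 0 0 0 0 0.015"
}}

```text
time_s: 16.4
position: [0.6572, 0.0474, 0.1013]
tool_rot: [[-0.935, -0.072, 0.348], [-0.068, 0.997, 0.024], [-0.349, -0.001, -0.937]]
ft_force: [-0.1, -0.6, -2.5]
grip_width: 0.0227
gripper_force: 50.2
```

```bash
python3 -c "
from chk import *
o=env.observe();print(o['ft_force']);print((o['position']-centre(.035))@np.c_[PX,PY,N]);print(o['tool_rot'])
dip();placed('scene')"
```

```text
[-0.132  -0.6125 -2.5341]
[ 0.0039 -0.0005  0.041 ]
[[-0.9348 -0.0717  0.3478]
 [-0.0677  0.9974  0.0238]
 [-0.3486 -0.0013 -0.9373]]
toolx -0.063 99 depth below TCP med 0.029 min 0.011
toolx -0.049 38 depth below TCP med 0.013 min 0.010
toolx -0.035 38 depth below TCP med 0.014 min 0.011
toolx -0.021 40 depth below TCP med 0.016 min 0.011
toolx -0.007 32 depth below TCP med 0.017 min 0.013
toolx 0.007 19 depth below TCP med 0.027 min 0.014
toolx 0.021 16 depth below TCP med 0.030 min 0.015
toolx 0.035 21 depth below TCP med 0.024 min 0.015
toolx 0.049 18 depth below TCP med 0.021 min 0.016
toolx 0.063 10 depth below TCP med 0.041 min 0.034
scene placed 185 [array([0.009, 0.032]), array([0.125, 0.037]), np.float64(1.717)] h 0.02461454974382083
scene placed 216 [array([ 0.001, -0.105]), array([0.126, 0.036]), np.float64(1.513)] h 0.021216263679546602
```

Request:
{"fn": "move_arm", "kwargs": {
  "plan": "0.004 0 0.0015 0 0 0 0.015; 0.001 0 0.0015 0 0 0 0.015; 0 0 0 0 0 0 0.015; 0 0 0 0 0 0 0.05; 0 0 0 0 0 0 0.05; 0 0 -0.02 0 0 0 0.05; 0 0 -0.04 0 0 0 0.05; 0 0 -0.05 0 0 0 0.05; 0.04 0 -0.04 0 0.12 0 0.06; 0.04 0 -0.02 0 0.12 0 0.06"
}}

```text
time_s: 17.75
position: [0.5181, 0.0377, 0.2364]
tool_rot: [[-0.99, -0.071, 0.118], [-0.071, 0.997, 0.006], [-0.118, -0.002, -0.993]]
ft_force: [-0.6, 0.2, -0.3]
grip_width: 0.06
gripper_force: 0.0
```

```bash
python3 -c "
from chk import *
o=env.observe();print(o['position'],o['q'])
for n in('scene','top'):
    im,W=placed(n)
    for b in bars(im,W): print(n,np.round(b,4))
"
```

```text
[0.5181 0.0377 0.2364] [  -9.6645   15.5344   83.2667    1.526    74.5954 -104.0853]
scene placed 222 [array([0.004, 0.033]), array([0.128, 0.038]), np.float64(1.39)] h 0.021918599731852693
scene placed 214 [array([ 0.001, -0.106]), array([0.131, 0.037]), np.float64(0.059)] h 0.021634524083685797
scene [ -0.7275  -0.4819  89.1655   0.683    0.0331 483.       0.0206]
scene [  0.438   -0.3196 179.6766   0.1225   0.0313 158.       0.0218]
top placed 429 [array([ 0.003, -0.104]), array([0.12 , 0.034]), np.float64(0.02)] h 0.02106139151547826
top placed 267 [array([0.021, 0.035]), array([0.084, 0.034]), np.float64(0.261)] h 0.02096918112339835
top [  0.4359  -0.3156 179.4194   0.1194   0.0346 418.       0.0216]
```

```bash
python3 -c "
from p import *
rows([((.437,-.317,.14),down(179.4),.06),((.437,-.317,.040),None,.06,25)])
"
```

```text
[12] 0.0131 -0.0386 0.0093 0 0.013 0.009 0.06; 0.0125 -0.0388 0.0095 0.001 0.014 0.009 0.06; 0.0121 -0.0389 0.0096 0 0.013 0.009 0.06; 0.0117 -0.0389 0.0099 0 0.013 0.009 0.06; 0.0111 -0.0391 0.01 0 0.014 0.01 0.06; 0.0106 -0.0392 0.0101 0.001 0.013 0.009 0.06; 0.0102 -0.0392 0.0103 0 0.013 0.009 0.06; 0.0096 -0.0394 0.0104 0 0.014 0.009 0.06; 0.0091 -0.0394 0.0106 0 0.013 0.009 0.06; 0 0 0.025 0 0 0 0.06; 0 0 0.025 0 0 0 0.06; 0 -0.0001 0.025 0 0 0 0.06
[1] 0.0001 0 0.025 0 0 0 0.06
```

Request:
{"fn": "move_arm", "kwargs": {
  "plan": "0.0131 -0.0386 0.0093 0 0.013 0.009 0.06; 0.0125 -0.0388 0.0095 0.001 0.014 0.009 0.06; 0.0121 -0.0389 0.0096 0 0.013 0.009 0.06; 0.0117 -0.0389 0.0099 0 0.013 0.009 0.06; 0.0111 -0.0391 0.01 0 0.014 0.01 0.06; 0.0106 -0.0392 0.0101 0.001 0.013 0.009 0.06; 0.0102 -0.0392 0.0103 0 0.013 0.009 0.06; 0.0096 -0.0394 0.0104 0 0.014 0.009 0.06; 0.0091 -0.0394 0.0106 0 0.013 0.009 0.06; 0 0 0.025 0 0 0 0.06; 0 0 0.025 0 0 0 0.06; 0 0 0 0 0 0 0.06"
}}

```text
time_s: 19.35
position: [0.4378, -0.3165, 0.0856]
tool_rot: [[-1.0, 0.011, -0.004], [0.011, 1.0, 0.003], [0.004, 0.003, -1.0]]
ft_force: [0.7, -0.1, 0.9]
grip_width: 0.0603
gripper_force: 0.0
```

```bash
python3 -c "
from chk import *
o=env.observe();print(o['position'],o['q'])
for n in('scene','top'):
    im,d=snap(n);W=world(n,d)
    for b in bars(im,W): print(n,np.round(b,4))
"
```

```text
[ 0.4378 -0.3165  0.0856] [ -48.4127   29.6197   88.0042   -0.0419   62.6469 -137.7872]
scene [ -0.7262  -0.4811  89.7101   0.681    0.0374 490.       0.0213]
scene [  0.4372  -0.3196 178.8839   0.1227   0.0319 170.       0.0219]
```

Request:
{"fn": "move_arm", "kwargs": {
  "plan": "0 0 0.022 0 0 0 0.06; 0 0 0.023 0 0 0 0.06; 0 0 0 0 0 0 0.06; 0 0 0 0 0 0 0.015; 0 0 0 0 0 0 0.015; 0 0 0 0 0 0 0.015; 0 0 0 0 0 0 0.015; 0 0 0 0 0 0 0.015"
}}

```text
time_s: 20.45
position: [0.4384, -0.3173, 0.0428]
tool_rot: [[-1.0, 0.01, -0.001], [0.01, 1.0, -0.0], [0.001, -0.0, -1.0]]
ft_force: [-0.4, 0.2, 7.4]
grip_width: 0.0223
gripper_force: 48.8
```

Request:
{"fn": "move_arm", "kwargs": {
  "plan": "0 0 -0.02 0 0 0 0.015; 0 0 -0.03 0 0 0 0.015; 0 0 -0.03 0 0 0 0.015; 0 0 -0.03 0 0 0 0.015; 0 0 0 0 0 0 0.015; 0 0 0 0 0 0 0.015"
}}

```text
time_s: 21.2
position: [0.4378, -0.3164, 0.1504]
tool_rot: [[-1.0, 0.01, -0.004], [0.01, 1.0, 0.003], [0.004, 0.003, -1.0]]
ft_force: [-0.2, 0.6, -2.9]
grip_width: 0.0229
gripper_force: 49.6
```

```bash
python3 -c "
from chk import *
o=env.observe();print(o['position'],o['q'],o['ft_force'])
dip()
print('sgn-1');place(.105,-1,grab=.040,z0=.235)
print('sgn+1');place(.105,1,grab=.040,turn=175.3,z0=.235)
"
```

```text
[ 0.4378 -0.3164  0.1504] [ -48.398    25.1335   83.2637   -0.053    71.88   -137.7912] [-0.1799  0.6053 -2.9317]
toolx -0.049 5 depth below TCP med 0.044 min 0.041
toolx -0.035 48 depth below TCP med 0.042 min 0.036
toolx -0.021 40 depth below TCP med 0.035 min 0.029
toolx -0.007 38 depth below TCP med 0.028 min 0.022
toolx 0.007 12 depth below TCP med 0.024 min 0.023
sgn-1
target pin-flat [0.6502 0.1176 0.0993] final [0.6488 0.1175 0.0991]
[12] 0.0002 0.0001 -0.0424 0 0 0 0.015; 0.0002 0.0002 -0.0425 0 0 0 0.015; -0.0189 0.0396 0.0033 0 0 -0.007 0.015; -0.0192 0.0395 0.0033 0.001 -0.001 -0.008 0.015; -0.0195 0.0394 0.0033 0 0 -0.007 0.015; -0.0198 0.0392 0.0033 0 -0.001 -0.008 0.015; -0.0201 0.039 0.0033 0.001 0 -0.007 0.015; -0.0204 0.0389 0.0032 0 0 -0.008 0.015; -0.0207 0.0388 0.0033 0 -0.001 -0.007 0.015; -0.0209 0.0386 0.0033 0.001 0 -0.008 0.015; -0.0213 0.0384 0.0032 0 0 -0.007 0.015; -0.0215 0.0383 0.0033 0 -0.001 -0.007 0.015
[11] -0.0218 0.0381 0.0032 0.001 0 -0.008 0.015; 0 0 0.0233 0 0 0 0.015; 0 0 0.0234 0 0 0 0.015; 0 0.0001 0.0233 0 0 0 0.015; 0 0 0.0075 0 0 0 0.015;
[... 707 characters left out ...]
 0.0113 0.0018 0 0 0.153 0.015; 0.0228 0.0079 0.0018 0 0 0.153 0.015; 0.0238 0.0043 0.0018 0 0 0.153 0.015; 0.0241 0.0007 0.0018 0 0 0.153 0.015; 0.024 -0.0031 0.0018 0 0 0.153 0.015; 0.0232 -0.0066 0.0019 0 0 0.153 0.015; 0.0219 -0.0101 0.0018 0 0 0.153 0.015; 0.0202 -0.0134 0.0018 0 0 0.153 0.015; 0.0179 -0.0162 0.0018 0 0 0.153 0.015; 0.0152 -0.0188 0.0018 0 0 0.153 0.015; 0.0001 0.0001 0.0233 0 0 0 0.015; 0.0001 0.0001 0.0234 0 0 0 0.015
[8] 0 0.0001 0.0233 0 0 0 0.015; 0 0 0.0075 0 0 0 0.015; 0.0001 0.0001 0.0075 0 0 0 0.015; 0 0 0.0075 0 0 0 0.015; 0.0001 0 0.0075 0 0 0 0.015; -0.0005 0 0.0001 -0.001 0.118 0 0.015; -0.0004 0 0 -0.001 0.117 -0.001 0.015; -0.0005 0 0 -0.002 0.118 0 0.015
```

Request:
{"fn": "move_arm", "kwargs": {
  "plan": "0 0 -0.0575 0 0 0 0.015; 0 0 -0.0575 0 0 0 0.015; -0.0104 0.0218 0.0018 0 0 0.153 0.015; -0.007 0.0231 0.0018 0 0 0.153 0.015; -0.0033 0.0239 0.0018 0 0 0.153 0.015; 0.0003 0.0242 0.0019 0 0 0.153 0.015; 0.004 0.0238 0.0018 0 0 0.153 0.015; 0.0076 0.023 0.0018 0 0 0.153 0.015; 0.011 0.0215 0.0018 0 0 0.153 0.015; 0.0141 0.0196 0.0018 0 0 0.153 0.015; 0.017 0.0172 0.0018 0 0 0.153 0.015; 0.0193 0.0144 0.0019 0 0 0.153 0.015"
}}

```text
time_s: 22.75
position: [0.5449, -0.0993, 0.2468]
tool_rot: [[-0.025, 1.0, -0.005], [1.0, 0.025, 0.003], [0.003, -0.005, -1.0]]
ft_force: [0.8, 0.3, -2.6]
grip_width: 0.0229
gripper_force: 50.1
```

Request:
{"fn": "move_arm", "kwargs": {
  "plan": "0.0214 0.0113 0.0018 0 0 0.153 0.015; 0.0228 0.0079 0.0018 0 0 0.153 0.015; 0.0238 0.0043 0.0018 0 0 0.153 0.015; 0.0241 0.0007 0.0018 0 0 0.153 0.015; 0.024 -0.0031 0.0018 0 0 0.153 0.015; 0.0232 -0.0066 0.0019 0 0 0.153 0.015; 0.0219 -0.0101 0.0018 0 0 0.153 0.015; 0.0202 -0.0134 0.0018 0 0 0.153 0.015; 0.0179 -0.0162 0.0018 0 0 0.153 0.015; 0.0152 -0.0188 0.0018 0 0 0.153 0.015; 0 0 0.03 0 0 0 0.015; 0 0 0.03 0 0 0 0.015"
}}

```text
time_s: 24.25
position: [0.6506, 0.1173, 0.1677]
tool_rot: [[0.997, 0.072, -0.005], [0.072, -0.997, 0.001], [-0.005, -0.002, -1.0]]
ft_force: [0.1, -0.0, -2.4]
grip_width: 0.0227
gripper_force: 50.1
```

Request:
{"fn": "move_arm", "kwargs": {
  "plan": "0 0 0.003 0 0 0 0.015; 0 0 0 0 0 0 0.015"
}}

```text
time_s: 24.5
position: [0.6512, 0.1169, 0.1676]
tool_rot: [[0.997, 0.071, -0.003], [0.071, -0.997, 0.002], [-0.002, -0.002, -1.0]]
ft_force: [-0.9, 0.2, -2.3]
grip_width: 0.0225
gripper_force: 50.0
```

```bash
python3 -c "
from chk import *
o=env.observe();print(o['position'],o['q'])
c=centre(.105);p0=c+.036*N+[0,0,.005]
rows([(p0+[0,0,.02],down(4.1),.015,25),(p0,None,.015,10),(c+.042*N,np.c_[PX,-PY,-N],.015)],deg=9)
"
```

```text
[0.6512 0.1169 0.1676] [-0.0917 35.8022 60.4564  0.0878 83.8865 85.817 ]
[7] -0.0004 -0.0003 0.0236 -0.001 0.001 0 0.015; -0.0005 -0.0004 0.0237 -0.001 0.001 0 0.015; 0 0 0.01 0 0 0 0.015; 0 0 0.01 0 0 0 0.015; -0.0007 0 -0.0002 0 0.116 0 0.015; -0.0006 0 -0.0003 0 0.117 0 0.015; -0.0006 0 -0.0004 0 0.116 0 0.015
```

Request:
{"fn": "move_arm", "kwargs": {
  "plan": "-0.0004 -0.0003 0.0236 -0.001 0.001 0 0.015; -0.0005 -0.0004 0.0237 -0.001 0.001 0 0.015; 0 0 0.01 0 0 0 0.015; 0 0 0.01 0 0 0 0.015; -0.0007 0 0 0 0.116 0 0.015; -0.0006 0 0 0 0.117 0 0.015; -0.0006 0 0 0 0.116 0 0.015; 0 0 0 0 0 0 0.015; 0 0 0 0 0 0 0.015"
}}

```text
time_s: 25.62
position: [0.6488, 0.1174, 0.1006]
tool_rot: [[0.938, 0.071, 0.34], [0.067, -0.997, 0.024], [0.341, 0.0, -0.94]]
ft_force: [-0.6, 0.4, -2.1]
grip_width: 0.0226
gripper_force: 51.5
```

```bash
python3 -c "
from chk import *
o=env.observe();print(o['ft_force']);print((o['position']-centre(.105))@np.c_[PX,PY,N])
dip();placed('scene')"
```

```text
[-0.6052  0.404  -2.0956]
[ 0.0005 -0.0001  0.0415]
toolx -0.063 9 depth below TCP med 0.035 min 0.022
toolx -0.049 23 depth below TCP med 0.023 min 0.017
toolx -0.035 20 depth below TCP med 0.027 min 0.018
toolx -0.021 15 depth below TCP med 0.023 min 0.018
toolx -0.007 16 depth below TCP med 0.034 min 0.018
toolx 0.007 31 depth below TCP med 0.020 min 0.017
toolx 0.021 35 depth below TCP med 0.020 min 0.017
toolx 0.035 37 depth below TCP med 0.020 min 0.016
toolx 0.049 39 depth below TCP med 0.021 min 0.016
toolx 0.063 75 depth below TCP med 0.036 min 0.019
scene placed 191 [array([0.002, 0.102]), array([0.036, 0.128]), np.float64(89.978)] h 0.02228459672182019
scene placed 217 [array([0.001, 0.034]), array([0.038, 0.126]), np.float64(88.922)] h 0.022060048624309866
scene placed 219 [array([ 0.001, -0.107]), array([0.125, 0.035]), np.float64(1.585)] h 0.021626654615426785
```

Request:
{"fn": "move_arm", "kwargs": {
  "plan": "0 0 0 0 0 0 0.05; 0 0 0 0 0 0 0.05; 0 0 -0.02 0 0 0 0.05; 0 0 -0.04 0 0 0 0.05; 0 0 -0.05 0 0 0 0.05; -0.04 0 -0.04 0 -0.12 0 0.05; -0.04 0 -0.02 0 -0.12 0 0.05"
}}

```text
time_s: 26.6
position: [0.5143, 0.108, 0.241]
tool_rot: [[0.992, 0.071, 0.109], [0.071, -0.997, 0.007], [0.109, 0.001, -0.994]]
ft_force: [0.5, -0.9, -0.8]
grip_width: 0.05
gripper_force: 0.0
```

```bash
cat > book.py <<'E'
from chk import *
B0=np.array([.393,.288,.014]);b=D(2.1);g=D(18)
HX=np.array([np.cos(b),np.sin(b),0]);BY=np.array([-np.sin(b),np.cos(b),0]);Zu=np.array([0,0,1.])
BZ=np.cos(g)*Zu+np.sin(g)*HX;BX=np.cos(g)*HX-np.sin(g)*Zu
RB=np.c_[BY,BX,-BZ]
def tgt(y,dx=-.009,dz=.001,grab=.08): return B0+y*BY+dx*BX+(grab+dz)*BZ
def books(n):
    im,d=snap(n);W=world(n,d);x,y,z=W[...,0],W[...,1],W[...,2]
    m=(z>.13)&(z<.15)&(abs(x-.6)<.12)&(abs(y-.28)<.09)
    nn,l,s,c=cv2.connectedComponentsWithStats(m.astype(np.uint8))
    for i in range(1,nn):
        if s[i,4]>15:
            q=W[l==i];print(n,'book',s[i,4],[np.round(t,4) for t in cv2.minAreaRect(q[:,:2].astype(np.float32))])
E
python3 -c "
from book import *
placed('scene');placed('top');books('scene');books('top')
o=env.observe();print(o['position'],o['q'])
rows([((.5705,.294,.24),down(100.9),.045),((.5705,.294,.13),None,.045,35),((.5705,.294,.092),None,.045,15)])
"
```

```text
scene placed 219 [array([0.004, 0.102]), array([0.039, 0.123]), np.float64(89.823)] h 0.02154815936558159
scene placed 213 [array([-0.001,  0.033]), array([0.127, 0.037]), np.float64(1.466)] h 0.021934026755759336
scene placed 213 [array([ 0.001, -0.106]), array([0.037, 0.127]), np.float64(89.908)] h 0.021378007628883988
top placed 429 [array([ 0.003, -0.104]), array([0.034, 0.12 ]), np.float64(89.831)] h 0.021273481522638197
top placed 248 [array([0.03 , 0.105]), array([0.035, 0.068]), np.float64(89.116)] h 0.020764028293957237
top placed 431 [array([0.003, 0.035]), array([0.12 , 0.034]), np.float64(0.266)] h 0.02107056483648503
scene book 86 [array([0.5689, 0.2941]), array([0.0184, 0.0831]), np.float64(13.5454)]
scene book 90 [array([0.6357, 0.3057]), array([0.0175, 0.0829]), np.float64(12.8225)]
top book 177 [array([0.6383, 0.3068]), array([0.0156, 0.0805]), np.float64(10.9242)]
top book 137 [array([0.5697, 0.304 ]), array([0.0154, 0.0636]), np.float64(10.6648)]
[0.5163 0.1081 0.2387] [-1.3333 16.4262 81.5482  0.5963 75.6391 84.464 ]
[12] 0.0052 -0.014 0.0005 0.007 -0.006 -0.13 0.045; 0.0069 -0.0131 0.0005 0.008 -0.007 -0.13 0.045; 0.0086 -0.0122 0.0006 0.007 -0.006 -0.129 0.045; 0.01 -0.011 0.0006 0.007 -0.007 -0.13 0.045; 0.0115 -0.0095 0.0006 0.008 -0.006 -0.13 0.045; 0.0125 -0.008 0.0006 0.007 -0.007 -0.13 0.045; 0.0135 -0.0063 0.0006 0.007 -0.006 -0.13 0.045; 0.0142 -0.0045 0.0005 0.007 -0.006 -0.13 0.045; 0.0147 -0.0026 0.0004 0.008 -0.007 -0.129 0.045; 0.0148 -0.0007 0.0004 0.007 -0.006 -0.13 0.045; 0.0149 0.0013 0.0002 0.007 -0.007 -0.13 0.045; 0.0145 0.0032 0.0002 0.008 -0.006 -0.13 0.045
[8] 0.014 0.005 0 0.007 -0.007 -0.13 0.045; 0 0 0.0275 0 0 0 0.045; 0 0 0.0275 0 0 0 0.045; 0.0001 0 0.0275 0 0 0 0.045; 0 0 0.0275 0 0 0 0.045; 0 0 0.0127 0 0 0 0.045; 0 0 0.0127 0 0 0 0.045; 0 0 0.0126 0 0 0 0.045
```

Request:
{"fn": "move_arm", "kwargs": {
  "plan": "0.0052 -0.014 0.0005 0.007 -0.006 -0.13 0.045; 0.0069 -0.0131 0.0005 0.008 -0.007 -0.13 0.045; 0.0086 -0.0122 0.0006 0.007 -0.006 -0.129 0.045; 0.01 -0.011 0.0006 0.007 -0.007 -0.13 0.045; 0.0115 -0.0095 0.0006 0.008 -0.006 -0.13 0.045; 0.0125 -0.008 0.0006 0.007 -0.007 -0.13 0.045; 0.0135 -0.0063 0.0006 0.007 -0.006 -0.13 0.045; 0.0142 -0.0045 0.0005 0.007 -0.006 -0.13 0.045; 0.0147 -0.0026 0.0004 0.008 -0.007 -0.129 0.045; 0.0148 -0.0007 0.0004 0.007 -0.006 -0.13 0.045; 0.0149 0.0013 0.0002 0.007 -0.007 -0.13 0.045; 0.0145 0.0032 0.0002 0.008 -0.006 -0.13 0.045"
}}

```text
time_s: 28.3
position: [0.5668, 0.2802, 0.2379]
tool_rot: [[-0.065, 0.998, 0.003], [0.998, 0.065, 0.007], [0.007, 0.003, -1.0]]
ft_force: [-0.4, -1.0, -0.5]
grip_width: 0.0453
gripper_force: 0.0
```

Request:
{"fn": "move_arm", "kwargs": {
  "plan": "0.014 0.005 0 0.007 -0.007 -0.13 0.045; 0 0 0 0 0 0 0.045; 0 0 0.0275 0 0 0 0.045; 0 0 0.0275 0 0 0 0.045; 0 0 0.0275 0 0 0 0.045; 0 0 0.0275 0 0 0 0.045; 0 0 0 0 0 0 0.045"
}}

```text
time_s: 29.18
position: [0.5691, 0.293, 0.1268]
tool_rot: [[-0.187, 0.982, -0.007], [0.982, 0.187, -0.002], [-0.0, -0.007, -1.0]]
ft_force: [-0.6, 0.4, 0.6]
grip_width: 0.045
gripper_force: 0.0
```

```bash
python3 -c "
from book import *
o=env.observe();print(o['position'],o['tool_rot'],o['q'],o['ft_force'])
im,d=snap('scene');W=world('scene',d);p=o['position'];u,v=map(int,proj('scene',p))
cv2.imwrite('pics/b1.png',cv2.resize(im[v-50:v+50,u-66:u+66,::-1],(792,600)))
"
```

```text
[0.5691 0.293  0.1268] [[-0.1866  0.9824 -0.0072]
 [ 0.9824  0.1866 -0.0017]
 [-0.0003 -0.0074 -1.    ]] [16.654  35.7534 67.6792  0.0285 76.9904  5.8941] [-0.6054  0.3759  0.5832]
```

View pics/b1.png

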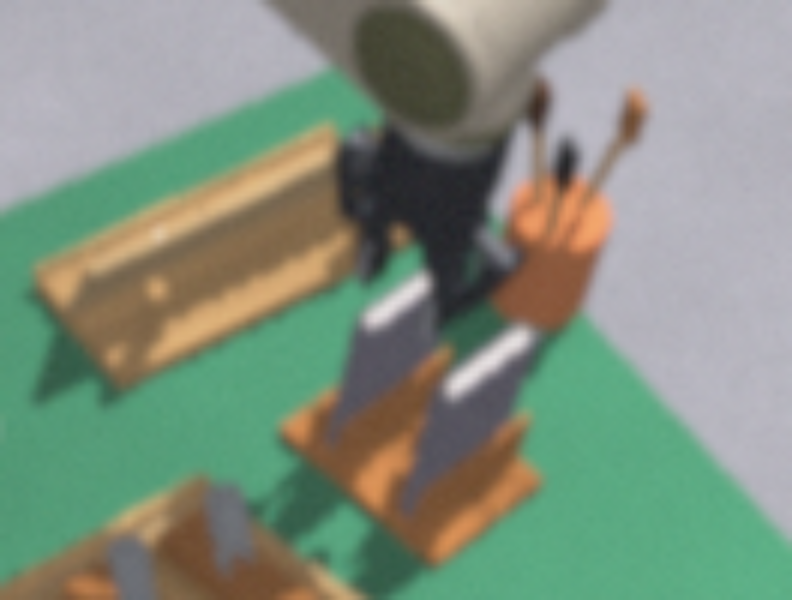

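Request:
{"fn": "move_arm", "kwargs": {
  "plan": "0.001 0.0005 0.012 0 0.007 0 0.045; 0 0 0.012 0 0 0 0.045; 0 0 0.012 0 0 0 0.045; 0 0 0 0 0 0 0.005; 0 0 0 0 0 0 0.005; 0 0 0 0 0 0 0.005; 0 0 0 0 0 0 0.005; 0 0 0 0 0 0 0.005",
  "grip_force": 40
}}

```text
time_s: 30.22
position: [0.57, 0.2951, 0.0928]
tool_rot: [[-0.189, 0.982, -0.005], [0.982, 0.189, 0.006], [0.007, -0.003, -1.0]]
ft_force: [-0.1, -0.6, 0.5]
grip_width: 0.0135
gripper_force: 40.7
```

Request:
{"fn": "move_arm", "kwargs": {
  "plan": "0 0 -0.02 0 0 0 0.005; 0 0 -0.04 0 0 0 0.005; 0 0 -0.05 0 0 0 0.005; 0 0 -0.045 0 0 0 0.005; 0 0 0 0 0 0 0.005"
}}

```text
time_s: 30.85
position: [0.5717, 0.2944, 0.2518]
tool_rot: [[-0.189, 0.982, 0.003], [0.982, 0.189, 0.009], [0.008, 0.004, -1.0]]
ft_force: [0.1, 0.2, -0.6]
grip_width: 0.0136
gripper_force: 40.8
```

```bash
python3 -c "
from book import *
o=env.observe();print(o['position'],o['tool_rot'],o['ft_force'],o['grip_width'],o['wrist_torque'])
im,d=snap('scene');W=world('scene',d);L=(W-o['position'])@o['tool_rot']
m=(abs(L[...,1])<.03)&(abs(L[...,0])<.06)&(L[...,2]>.01)&(L[...,2]<.1)
for lo in np.arange(.01,.1,.01):
    q=L[m&(L[...,2]>lo)&(L[...,2]<lo+.01)]
    if len(q): print(lo,len(q),np.percentile(q[:,0],[2,98]),np.percentile(q[:,1],[5,50,95]))
rows([(tgt(.05)+.08*BZ-.02*BX,RB,.005),(tgt(.05)+.02*BZ-.006*BX,None,.005,30)],deg=8)
print(tgt(.05))
"
```

```text
[0.5717 0.2944 0.2518] [[-0.1895  0.9819  0.0028]
 [ 0.9819  0.1894  0.0086]
 [ 0.0079  0.0043 -1.    ]] [ 0.0506  0.226  -0.6313] 0.013612237261655554 [0.001  0.0368 0.0061]
0.01 27 [-0.0425  0.0328] [-0.0044  0.004   0.008 ]
0.02 27 [-0.0426  0.039 ] [-0.0041  0.0044  0.0068]
0.03 36 [-0.0421  0.0349] [-0.0054  0.0039  0.0062]
0.04 25 [-0.0415  0.0366] [-0.0044  0.0045  0.0066]
0.05 27 [-0.0415  0.0351] [-0.0015  0.0046  0.0066]
0.060000000000000005 33 [-0.0426  0.0351] [-0.0058  0.0041  0.0069]
0.06999999999999999 26 [-0.0413  0.0307] [-0.0035  0.0053  0.0073]
0.08 3 [-0.036   0.0357] [-0.0003  0.0028  0.0049]
[7] 0.0183 -0.0366 0.0184 0.078 0.004 0.038 0.005; 0.0168 -0.0357 0.0212 0.078 0.004 0.039 0.005; 0.0154 -0.0345 0.0241 0.078 0.005 0.038 0.005; 0.0139 -0.0332 0.0268 0.078 0.004 0.039 0.005; 0 0.0047 0.02 0 0 0 0.005; 0 0.0046 0.02 0 0 0 0.005; 0 0.0047 0.02 0 0 0 0.005
[0.4076 0.3386 0.0938]
```

Request:
{"fn": "move_arm", "kwargs": {
  "plan": "0.0183 -0.0366 0.0184 0.078 0.004 0.038 0.005; 0.0168 -0.0357 0.0212 0.078 0.004 0.039 0.005; 0.0154 -0.0345 0.0241 0.078 0.005 0.038 0.005; 0.0139 -0.0332 0.0268 0.078 0.004 0.039 0.005; 0 0 0 0 0 0 0.005; 0 0.0047 0.02 0 0 0 0.005; 0 0.0046 0.02 0 0 0 0.005; 0 0.0047 0.02 0 0 0 0.005; 0 0 0 0 0 0 0.005"
}}

```text
time_s: 32.02
position: [0.4075, 0.3378, 0.1126]
tool_rot: [[-0.036, 0.949, -0.313], [0.999, 0.034, -0.013], [-0.002, -0.313, -0.95]]
ft_force: [0.0, -0.0, -0.7]
grip_width: 0.0136
gripper_force: 40.6
```

```bash
python3 -c "
from book import *
o=env.observe();print(o['position'],o['tool_rot'],o['ft_force'],o['q'])
print((o['position']-B0)@np.c_[BX,BY,BZ])
rows([(tgt(.05,grab=.0825),RB,.005,8)],deg=8)
for n in('scene','top'):
    im,d=snap(n);W=world(n,d);L=(W-B0)@np.c_[BX,BY,BZ]
    if n=='scene':
        u,v=map(int,proj(n,o['position']));cv2.imwrite('pics/b2.png',cv2.resize(im[v-40:v+40,u-53:u+53,::-1],(795,600)))
    for lo in np.arange(.02,.1,.01):
        q=L[(L[...,2]>lo)&(L[...,2]<lo+.01)&(abs(L[...,1]-.05)<.03)&(L[...,0]<-.001)&(L[...,0]>-.05)]
        if len(q): print(n,round(lo,2),len(q),np.percentile(q[:,0],[5,50,95]))
"
```

```text
[0.4075 0.3378 0.1126] [[-0.0362  0.949  -0.3132]
 [ 0.9993  0.0338 -0.0132]
 [-0.0019 -0.3134 -0.9496]] [ 0.0197 -0.0416 -0.7374] [23.5758 33.1593 77.9817  6.5156 85.9934 20.0819]
[-0.015   0.0492  0.0988]
[3] 0.0003 0.002 0.0051 -0.002 0.001 0 0.005; 0.0002 0.002 0.0051 -0.001 0 -0.001 0.005; 0.0003 0.0021 0.0051 -0.002 0.001 0 0.005
scene 0.04 3 [-0.0119 -0.0118 -0.0116]
scene 0.05 10 [-0.0125 -0.0114 -0.0067]
scene 0.06 17 [-0.0121 -0.004  -0.001 ]
scene 0.07 9 [-0.0124 -0.0083 -0.0021]
scene 0.08 6 [-0.0118 -0.0112 -0.0097]
scene 0.09 5 [-0.0118 -0.0106 -0.0055]
top 0.02 14 [-0.0216 -0.0204 -0.0184]
top 0.03 16 [-0.0219 -0.0198 -0.0192]
top 0.04 19 [-0.023  -0.0208 -0.0192]
top 0.05 11 [-0.0218 -0.021  -0.0188]
top 0.06 17 [-0.0223 -0.0203 -0.0194]
top 0.07 9 [-0.0213 -0.0202 -0.0183]
top 0.08 8 [-0.0221 -0.0199 -0.0193]
top 0.09 9 [-0.0217 -0.0202 -0.0186]
```

View pics/b2.png

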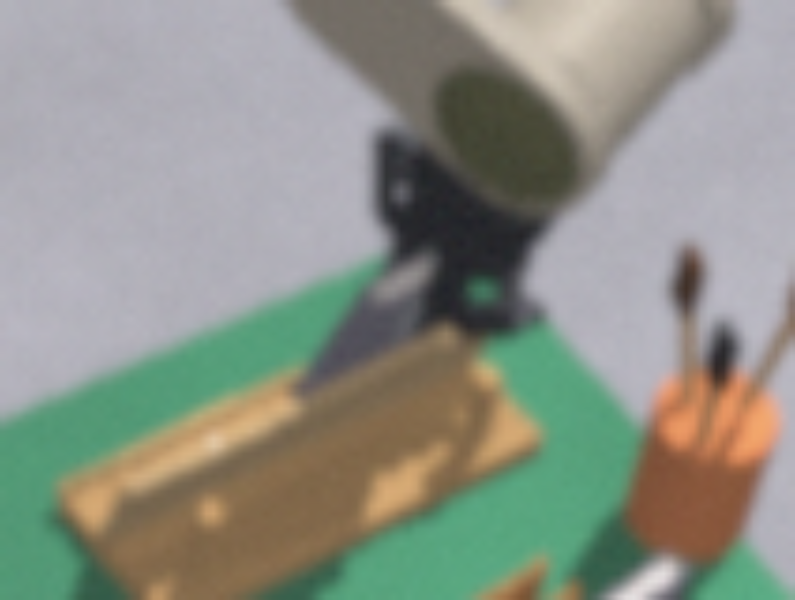

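Request:
{"fn": "move_arm", "kwargs": {
  "plan": "0.0003 0.002 0.0051 -0.002 0.001 0 0.005; 0.0002 0.002 0.0051 -0.001 0 -0.001 0.005; 0.0003 0.0021 0.0051 -0.002 0.001 0 0.005; 0 0.001 0.001 0 0 0 0.005; 0 0 0 0 0 0 0.005"
}}

```text
time_s: 32.75
position: [0.4069, 0.3392, 0.0963]
tool_rot: [[-0.037, 0.949, -0.312], [0.999, 0.036, -0.011], [0.001, -0.312, -0.95]]
ft_force: [-8.5, -0.2, 5.3]
grip_width: 0.0136
gripper_force: 41.2
```

```bash
python3 -c "
from book import *
o=env.observe();print(o['position'],o['ft_force'],(o['position']-B0)@np.c_[BX,BY,BZ])
im,W=placed('scene')
"
```

```text
[0.4069 0.3392 0.0963] [-8.5344 -0.2408  5.2933] [-0.0105  0.0506  0.0831]
scene placed 215 [array([0.003, 0.105]), array([0.041, 0.129]), np.float64(87.653)] h 0.022086190639565358
scene placed 221 [array([0.001, 0.034]), array([0.128, 0.04 ]), np.float64(1.297)] h 0.022193962576978837
scene placed 220 [array([-0.   , -0.106]), array([0.038, 0.127]), np.float64(88.834)] h 0.02132046614000934
```

Request:
{"fn": "move_arm", "kwargs": {
  "plan": "0 0 0 0 0 0 0.02; 0 0 0 0 0 0 0.04; 0 0 0 0 0 0 0.04; 0 0 -0.02 0 0 0 0.04; 0 0 -0.04 0 0 0 0.045; 0 0 -0.05 0 0 0 0.045; 0 0 -0.05 0 0 0 0.045"
}}

```text
time_s: 33.67
position: [0.4586, 0.3407, 0.25]
tool_rot: [[-0.037, 0.951, -0.306], [0.999, 0.035, -0.01], [0.002, -0.306, -0.952]]
ft_force: [0.9, 0.3, 0.8]
grip_width: 0.0451
gripper_force: 0.0
```

```bash
cat >> book.py <<'E'
def lean(y,n):
    im,d=snap(n);W=world(n,d);L=(W-B0)@np.c_[BX,BY,BZ]
    m=(abs(L[...,1]-y)<.048)&(L[...,2]>.08)&(L[...,2]<.15)&(L[...,0]>-.06)&(L[...,0]<.06)
    for lo in np.arange(.08,.15,.01):
        q=L[m&(L[...,2]>lo)&(L[...,2]<lo+.01)]
        if len(q): print(n,round(lo,2),len(q),'x',np.percentile(q[:,0],[5,50,95]),'y',q[:,1].min(),q[:,1].max())
E
python3 -c "
from book import *
o=env.observe();print(o['position'])
lean(.05,'scene');lean(.05,'top');books('top');books('scene')
rows([((.637,.306,.24),down(100.9),.045),((.637,.306,.092),None,.045,30)])
"
```

```text
[0.4586 0.3407 0.25  ]
scene 0.08 10 x [-0.0088 -0.0062 -0.0033] y 0.008049638615400277 0.07065967519810964
scene 0.09 19 x [-0.0154 -0.0062 -0.004 ] y 0.00571268766586225 0.08200943060315499
scene 0.1 18 x [-0.0149 -0.0061 -0.0036] y 0.0031885319835186273 0.08636034714155148
scene 0.11 15 x [-0.0131 -0.0061 -0.0036] y 0.008168951229778015 0.09089273871389975
scene 0.12 55 x [-0.0174 -0.0111 -0.0043] y 0.007861456997281621 0.0886408624296001
scene 0.13 19 x [-0.0169 -0.0104 -0.0037] y 0.008015590040204438 0.0841612995573099
top 0.08 35 x [-0.0175 -0.0154 -0.0103] y 0.010440073921066367 0.05753518249601748
top 0.09 27 x [-0.0172 -0.0153 -0.0106] y 0.010957487318868385 0.054989122152118014
top 0.1 32 x [-0.0169 -0.0147 -0.0088] y 0.009544543844041376 0.053891678394225866
top 0.11 30 x [-0.0171 -0.015  -0.0075] y 0.010673075728358693 0.05257079272638837
top 0.12 81 x [-0.016  -0.0094 -0.0018] y 0.01005632043773822 0.05323983389029725
top 0.13 21 x [-0.0157 -0.0099 -0.0029] y 0.011261327730521195 0.052142487993837985
top book 178 [array([0.6379, 0.3065]), array([0.0173, 0.0798]), np.float64(11.8589)]
scene book 87 [array([0.6352, 0.3069]), array([0.0176, 0.0812]), np.float64(10.6427)]
[10] -0.0083 0.0343 -0.0093 -0.062 -0.005 -0.03 0.045; -0.0093 0.0345 -0.007 -0.062 -0.005 -0.031 0.045; -0.0104 0.0345 -0.0049 -0.062 -0.005 -0.03 0.045; -0.0115 0.0345 -0.0027 -0.062 -0.005 -0.031 0.045; -0.0125 0.0342 -0.0005 -0.062 -0.006 -0.03 0.045; 0 0 0.0296 0 0 0 0.045; 0 0 0.0296 0 0 0 0.045; 0 0 0.0296 0 0 0 0.045; 0 0 0.0296 0 0 0 0.045; 0 0 0.0296 0 0 0 0.045
```

Request:
{"fn": "move_arm", "kwargs": {
  "plan": "-0.0083 0.0343 -0.0093 -0.062 -0.005 -0.03 0.045; -0.0093 0.0345 -0.007 -0.062 -0.005 -0.031 0.045; -0.0104 0.0345 -0.0049 -0.062 -0.005 -0.03 0.045; -0.0115 0.0345 -0.0027 -0.062 -0.005 -0.031 0.045; -0.0125 0.0342 -0.0005 -0.062 -0.006 -0.03 0.045; 0 0 0 0 0 0 0.045; 0 0 0.0296 0 0 0 0.045; 0 0 0.0296 0 0 0 0.045; 0 0 0.0296 0 0 0 0.045; 0 0 0 0 0 0 0.045"
}}

```text
time_s: 35.12
position: [0.6346, 0.3062, 0.1482]
tool_rot: [[-0.189, 0.982, -0.008], [0.982, 0.189, -0.002], [-0.001, -0.008, -1.0]]
ft_force: [0.9, 0.2, -0.0]
grip_width: 0.0451
gripper_force: 0.0
```

```bash
python3 -c "
from book import *
o=env.observe();print(o['position'],o['tool_rot'],o['ft_force'])
rows([((.637,.306,.091),down(100.9),.045,20)])
"
```

```text
[0.6346 0.3062 0.1482] [[-0.1893  0.9819 -0.0077]
 [ 0.9819  0.1893 -0.0024]
 [-0.0009 -0.008  -1.    ]] [ 0.8699  0.1754 -0.008 ]
[3] -0.0002 0.0009 0.0191 -0.003 0 0 0.045; -0.0002 0.0009 0.019 -0.002 0.001 0 0.045; -0.0002 0.0008 0.0191 -0.003 0 0 0.045
```

Request:
{"fn": "move_arm", "kwargs": {
  "plan": "0 0.0008 0.0191 -0.003 0 0 0.045; 0 0.0008 0.019 -0.002 0.001 0 0.045; 0 0.0008 0.0191 -0.003 0 0 0.045; 0 0 0 0 0 0 0.005; 0 0 0 0 0 0 0.005; 0 0 0 0 0 0 0.005; 0 0 0 0 0 0 0.005; 0 0 0 0 0 0 0.005",
  "grip_force": 40
}}

```text
time_s: 36.12
position: [0.6391, 0.3068, 0.0953]
tool_rot: [[-0.189, 0.982, 0.008], [0.982, 0.189, 0.002], [0.001, 0.008, -1.0]]
ft_force: [-4.5, 0.4, 5.5]
grip_width: 0.0136
gripper_force: 43.1
```

Request:
{"fn": "move_arm", "kwargs": {
  "plan": "0 0 -0.02 0 0 0 0.005; 0 0 -0.04 0 0 0 0.005; 0 0 -0.05 0 0 0 0.005; 0 0 -0.045 0 0 0 0.005; 0 0 0 0 0 0 0.005"
}}

```text
time_s: 36.75
position: [0.6393, 0.3066, 0.2537]
tool_rot: [[-0.189, 0.982, 0.016], [0.982, 0.189, 0.004], [0.001, 0.017, -1.0]]
ft_force: [1.1, 1.0, -2.2]
grip_width: 0.0138
gripper_force: 42.2
```

```bash
python3 -c "
from book import *
o=env.observe();print(o['position'],o['ft_force'],o['grip_width'])
im,d=snap('scene');W=world('scene',d);L=(W-o['position'])@o['tool_rot']
m=(abs(L[...,1])<.03)&(abs(L[...,0])<.06)&(L[...,2]>.01)&(L[...,2]<.1)
for lo in np.arange(.01,.1,.01):
    q=L[m&(L[...,2]>lo)&(L[...,2]<lo+.01)]
    if len(q): print(lo,len(q),np.percentile(q[:,0],[2,98]),np.percentile(q[:,1],[5,50,95]))
rows([(tgt(-.05)+.08*BZ-.02*BX,RB,.005),(tgt(-.05)+.02*BZ-.006*BX,None,.005,30)],deg=8)
"
```

```text
[0.6393 0.3066 0.2537] [ 1.0513  0.9754 -2.1872] 0.0137890144564964
0.01 15 [-0.0402  0.0314] [-0.005   0.0044  0.0065]
0.02 30 [-0.0427  0.0364] [-0.0061  0.0032  0.0059]
0.03 26 [-0.0432  0.0387] [-0.0006  0.0039  0.0065]
0.04 33 [-0.0424  0.0314] [-0.0089  0.0041  0.0069]
0.05 30 [-0.0424  0.0346] [-0.0063  0.0037  0.0073]
0.060000000000000005 26 [-0.0415  0.0398] [-0.0014  0.0037  0.006 ]
0.06999999999999999 24 [-0.04    0.0386] [-0.0072  0.0032  0.0056]
0.08 13 [-0.0403  0.0288] [-0.0083  0.0027  0.0041]
0.09 1 [0.0068 0.0068] [-0.0007 -0.0007 -0.0007]
[9] -0.0041 -0.0385 0.012 0.054 0.004 0.025 0.005; -0.0051 -0.0377 0.014 0.054 0.004 0.026 0.005; -0.0061 -0.0368 0.016 0.054 0.003 0.025 0.005; -0.007 -0.0357 0.018 0.054 0.004 0.026 0.005; -0.0081 -0.0344 0.0198 0.054 0.004 0.025 0.005; -0.009 -0.0332 0.0216 0.055 0.004 0.025 0.005; 0 0.0047 0.02 0 0 0 0.005; 0 0.0047 0.02 0 0 0 0.005; 0 0.0046 0.02 0 0 0 0.005
```

```bash
python3 -c "
from book import *
rows([((.58,.235,.255),None,.005),(tgt(-.05,grab=.085)+.08*BZ-.02*BX,RB,.005),(tgt(-.05,grab=.085)+.02*BZ-.006*BX,None,.005,30)],deg=8)
"
```

```text
[10] -0.0197 -0.0237 -0.0018 0 0 0 0.005; -0.0196 -0.0236 -0.0017 0 0 0 0.005; -0.0197 -0.0237 -0.0018 0 0 0 0.005; 0.0086 -0.0397 0.0181 0.081 0.006 0.038 0.005; 0.007 -0.0383 0.0213 0.081 0.005 0.038 0.005; 0.0054 -0.0367 0.0244 0.081 0.006 0.038 0.005; 0.0039 -0.0348 0.0274 0.082 0.006 0.038 0.005; 0 0.0047 0.02 0 0 0 0.005; 0 0.0046 0.02 0 0 0 0.005; 0 0.0047 0.02 0 0 0 0.005
```

Request:
{"fn": "move_arm", "kwargs": {
  "plan": "-0.0197 -0.0237 -0.0018 0 0 0 0.005; -0.0196 -0.0236 -0.0017 0 0 0 0.005; -0.0197 -0.0237 -0.0018 0 0 0 0.005; 0.0086 -0.0397 0.0181 0.081 0.006 0.038 0.005; 0.007 -0.0383 0.0213 0.081 0.005 0.038 0.005; 0.0054 -0.0367 0.0244 0.081 0.006 0.038 0.005; 0.0039 -0.0348 0.0274 0.082 0.006 0.038 0.005; 0 0 0 0 0 0 0.005; 0 0.0047 0.02 0 0 0 0.005; 0 0.0046 0.02 0 0 0 0.005; 0 0.0047 0.02 0 0 0 0.005; 0 0 0 0 0 0 0.005"
}}

```text
time_s: 38.3
position: [0.4124, 0.2383, 0.1176]
tool_rot: [[-0.037, 0.949, -0.315], [0.999, 0.035, -0.013], [-0.001, -0.315, -0.949]]
ft_force: [-0.8, 0.2, -0.5]
grip_width: 0.0136
gripper_force: 42.1
```

```bash
python3 -c "
from book import *
o=env.observe();print(o['position'],o['ft_force'])
print((o['position']-B0)@np.c_[BX,BY,BZ])
im,d=snap('top');W=world('top',d);L=(W-B0)@np.c_[BX,BY,BZ]
for lo in np.arange(.01,.1,.01):
    q=L[(L[...,2]>lo)&(L[...,2]<lo+.01)&(abs(L[...,1]+.05)<.03)&(L[...,0]<-.001)&(L[...,0]>-.05)]
    if len(q): print(round(lo,2),len(q),np.percentile(q[:,0],[5,50,95]))
rows([(tgt(-.05,grab=.0845),RB,.005,8)],deg=8)
"
```

```text
[0.4124 0.2383 0.1176] [-0.7676  0.2183 -0.5042]
[-0.0154 -0.0504  0.104 ]
0.01 1 [-0.0205 -0.0205 -0.0205]
0.02 14 [-0.0227 -0.0219 -0.0199]
0.03 16 [-0.0234 -0.0215 -0.0207]
0.04 18 [-0.0238 -0.0221 -0.0204]
0.05 15 [-0.0233 -0.0217 -0.0194]
0.06 15 [-0.0228 -0.0217 -0.02  ]
0.07 14 [-0.0228 -0.0215 -0.0198]
0.08 14 [-0.0235 -0.0212 -0.0207]
0.09 12 [-0.0225 -0.0208 -0.0197]
[3] 0.0001 0.0021 0.0065 -0.001 0 0 0.005; 0.0001 0.0021 0.0065 -0.002 0 0 0.005; 0.0001 0.002 0.0065 -0.001 0.001 0 0.005
```

Request:
{"fn": "move_arm", "kwargs": {
  "plan": "0.0001 0.0021 0.006 -0.001 0 0 0.005; 0.0001 0.0021 0.006 -0.002 0 0 0.005; 0.0001 0.002 0.006 -0.001 0.001 0 0.005; 0 0 0.001 0 0 0 0.005; 0 0 0 0 0 0 0.005"
}}

```text
time_s: 38.98
position: [0.4116, 0.2387, 0.0985]
tool_rot: [[-0.037, 0.95, -0.311], [0.999, 0.035, -0.011], [0.0, -0.311, -0.95]]
ft_force: [-4.7, 0.1, -0.8]
grip_width: 0.0138
gripper_force: 41.8
```

```bash
python3 -c "
from book import *
o=env.observe();print(o['position'],o['ft_force'],(o['position']-B0)@np.c_[BX,BY,BZ])
"
```

```text
[0.4116 0.2387 0.0985] [-4.7106  0.0995 -0.8309] [-0.0102 -0.0499  0.0855]
```

Request:
{"fn": "move_arm", "kwargs": {
  "plan": "0 0 0.0015 0 0 0 0.005; 0 0 0 0 0 0 0.005; 0 0 0 0 0 0 0.02; 0 0 0 0 0 0 0.04; 0 0 0 0 0 0 0.04; 0 0 -0.02 0 0 0 0.04; 0 0 -0.04 0 0 0 0.045; 0 0 -0.05 0 0 0 0.045; 0 0 -0.05 0 0 0 0.045; 0 0 0 0 0 0 0"
}}

```text
time_s: 40.22
position: [0.4631, 0.2407, 0.2522]
tool_rot: [[-0.036, 0.953, -0.302], [0.999, 0.035, -0.009], [0.002, -0.302, -0.953]]
ft_force: [0.0, -0.3, -0.6]
grip_width: 0.0279
gripper_force: 0.0
```

```bash
python3 -c "
from book import *
o=env.observe();print(o['position'],o['q'])
lean(-.05,'top');lean(.05,'top');lean(-.05,'scene')
placed('scene');placed('top')
for n in ('top','scene'):
    for r in pinpoint(n,'timer_top')[:2]: print(n,r)
im,d=snap('scene');cv2.imwrite('pics/f1.png',cv2.resize(im[140:310,200:420,::-1],(776,600)))
# timer from original images
for n in('top','scene'):
    f=np.load(n+'0.npz');im,W=f['im'],f['W'];x,y,z=W[...,0],W[...,1],W[...,2]
    for lo,hi in((.008,.02),(.02,.024),(.024,.032)):
        q=W[(z>lo)&(z<hi)&(abs(x-.44)<.04)&(abs(y-.055)<.04)]
        if len(q)>3:print(n,lo,len(q),np.median(q,0),cv2.minAreaRect(q[:,:2].astype(np.float32))[:2])
"
```

```text
[0.4631 0.2407 0.2522] [ 12.765   25.8727  66.2102   3.4371 105.1716  11.0623]
top 0.08 37 x [-0.0179 -0.0155 -0.0114] y -0.08959647988089618 -0.040556015848443
top 0.09 35 x [-0.0173 -0.0152 -0.008 ] y -0.09026063792237149 -0.03977332986631166
top 0.1 31 x [-0.0165 -0.0149 -0.0133] y -0.08931051878089015 -0.041999675154418416
top 0.11 31 x [-0.0157 -0.0143 -0.0058] y -0.08914265196093907 -0.044606326913364656
top 0.12 82 x [-0.0155 -0.009  -0.0008] y -0.08900465261202524 -0.045469374649218235
top 0.13 25 x [-0.0159 -0.0106 -0.0029] y -0.08967551183354128 -0.047002690569174894
scene 0.08 17 x [-0.0141 -0.0055 -0.0041] y -0.0910167689993019 -0.012484855593080307
scene 0.09 11 x [-0.0064 -0.0055 -0.0046] y -0.09201131662383032 -0.013091825036916782
scene 0.1 21 x [-0.0163 -0.0052 -0.0034] y -0.09343511741412078 -0.016846892934640353
scene 0.11 20 x [-0.0183 -0.0053 -0.0036] y -0.09335773060445574 -0.01440663313162329
scene 0.12 57 x [-0.0176 -0.0109 -0.004 ] y -0.09309779891470718 -0.011714750056722338
scene 0.13 14 x [-0.0159 -0.0094 -0.0034] y -0.09356434583106683 -0.0164319598065984
[... 783 characters left out ...]
436, 0.05511515587568283), (0.04624175280332565, 0.0833781361579895))
top 0.02 44 [0.4465 0.0535 0.0221] ((0.44361791014671326, 0.05355285108089447), (0.029311373829841614, 0.026267018169164658))
top 0.024 31 [0.443  0.049  0.0255] ((0.4442313313484192, 0.051397450268268585), (0.027044130489230156, 0.02340802550315857))
scene 0.008 67 [0.4477 0.0466 0.0134] ((0.43462318181991577, 0.044503070414066315), (0.07098908722400665, 0.06332048773765564))
scene 0.02 21 [0.4428 0.0518 0.0214] ((0.44586876034736633, 0.05125628411769867), (0.02338341623544693, 0.026127023622393608))
scene 0.024 14 [0.4456 0.0497 0.0257] ((0.4435198903083801, 0.04761127382516861), (0.02574583888053894, 0.024305434897542))
```

View pics/f1.png

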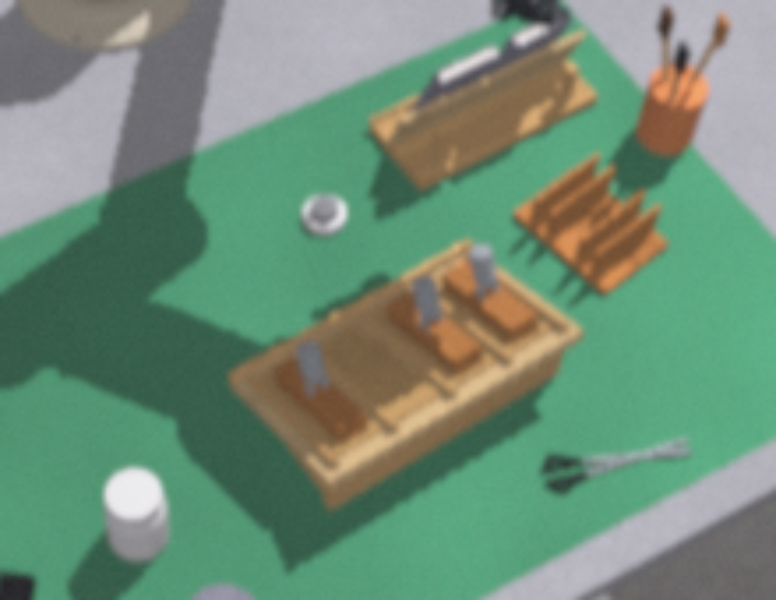

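```bash
python3 -c "
from book import *
rows([((.445,.14,.25),None,0),((.4445,.0505,.08),down(92),0),((.4445,.0505,.035),None,0,20)])
"
```

```text
[11] -0.0333 -0.0064 0.0016 0 0 0 0; -0.0333 -0.0063 0.0017 0 0 0 0; -0.0332 -0.0064 0.0016 0 0 0 0; -0.0179 0.0098 0.0326 -0.063 0 0 0; -0.0179 0.0078 0.0331 -0.063 0 0.001 0; -0.0179 0.0057 0.0335 -0.063 0 0 0; -0.0179 0.0036 0.0338 -0.064 0 0.001 0; -0.0179 0.0014 0.034 -0.063 0 0 0; 0 0 0.015 0 0 0 0; 0 0 0.015 0 0 0 0; 0 0 0.015 0 0 0 0
```

Request:
{"fn": "move_arm", "kwargs": {
  "plan": "-0.0333 -0.0064 0.0016 0 0 0 0; -0.0333 -0.0063 0.0017 0 0 0 0; -0.0332 -0.0064 0.0016 0 0 0 0; -0.0179 0.0098 0.0326 -0.063 0 0 0; -0.0179 0.0078 0.0331 -0.063 0 0.001 0; -0.0179 0.0057 0.0335 -0.063 0 0 0; -0.0179 0.0036 0.0338 -0.064 0 0.001 0; -0.0179 0.0014 0.034 -0.063 0 0 0; 0 0 0.015 0 0 0 0; 0 0 0.015 0 0 0 0; 0 0 0.013 0 0 0 0; 0 0 0 0 0 0 0"
}}

```text
time_s: 42.12
position: [0.4447, 0.0507, 0.0369]
tool_rot: [[-0.035, 0.999, -0.0], [0.999, 0.035, 0.001], [0.001, -0.0, -1.0]]
ft_force: [-0.1, 0.1, -0.3]
grip_width: -0.0001
gripper_force: 0.0
```

```bash
python3 -c "
from book import *
o=env.observe();print(o['position'],o['grip_width'],o['ft_force'])
placed('scene');lean(-.05,'scene')"
```

```text
[0.4447 0.0507 0.0369] -0.00013392931059834 [-0.0575  0.0887 -0.3464]
scene placed 217 [array([0.003, 0.103]), array([0.039, 0.125]), np.float64(88.777)] h 0.021913333565265706
scene placed 214 [array([0.004, 0.033]), array([0.124, 0.037]), np.float64(1.127)] h 0.022143638315777526
scene placed 214 [array([ 0.002, -0.106]), array([0.035, 0.125]), np.float64(89.411)] h 0.021496871953606944
scene 0.08 13 x [-0.0129 -0.0057 -0.0043] y -0.09305537131897848 -0.014335227262696502
scene 0.09 16 x [-0.0166 -0.0059 -0.0043] y -0.09268941498249332 -0.009158120089041552
scene 0.1 19 x [-0.0139 -0.0053 -0.0036] y -0.09161741768715799 -0.019271940654886337
scene 0.11 12 x [-0.0142 -0.006  -0.0038] y -0.09078392000204243 -0.013652522023269697
scene 0.12 53 x [-0.0183 -0.0113 -0.0039] y -0.09122269721875559 -0.012442660322454146
scene 0.13 22 x [-0.0142 -0.0061 -0.0027] y -0.09523615633742104 -0.01680858700082636
```

Request:
{"fn": "move_arm", "kwargs": {
  "plan": "0 0 0.006 0 0 0 0; 0 0 0.003 0 0 0 0; 0 0 0.003 0 0 0 0; 0 0 0 0 0 0 0"
}}

```text
time_s: 42.72
position: [0.4451, 0.0506, 0.0254]
tool_rot: [[-0.035, 0.999, 0.001], [0.999, 0.035, 0.0], [0.0, 0.001, -1.0]]
ft_force: [1.2, -0.0, 0.1]
grip_width: -0.0001
gripper_force: 0.0
```

Request:
{"fn": "move_arm", "kwargs": {
  "plan": "0 0 0.002 0 0 0 0; 0 0 0 0 0 0 0"
}}

```text
time_s: 42.98
position: [0.4451, 0.0506, 0.0235]
tool_rot: [[-0.035, 0.999, 0.001], [0.999, 0.035, 0.0], [0.0, 0.001, -1.0]]
ft_force: [0.5, 0.4, -0.2]
grip_width: 0.0003
gripper_force: 0.0
```

Request:
{"fn": "move_arm", "kwargs": {
  "plan": "0 0 0.002 0 0 0 0; 0 0 0 0 0 0 0"
}}

```text
time_s: 43.22
position: [0.4453, 0.0506, 0.0216]
tool_rot: [[-0.035, 0.999, 0.002], [0.999, 0.035, 0.0], [0.0, 0.002, -1.0]]
ft_force: [0.2, 0.1, 2.2]
grip_width: 0.0002
gripper_force: 0.8
```

Request:
{"fn": "move_arm", "kwargs": {
  "plan": "0 0 0.002 0 0 0 0; 0 0 0.001 0 0 0 0; 0 0 0 0 0 0 0"
}}

```text
time_s: 43.6
position: [0.4453, 0.0506, 0.0186]
tool_rot: [[-0.035, 0.999, 0.002], [0.999, 0.035, 0.0], [0.0, 0.002, -1.0]]
ft_force: [0.1, -0.1, 2.5]
grip_width: 0.0004
gripper_force: 1.7
```

Request:
{"fn": "move_arm", "kwargs": {
  "plan": "0 0 0.002 0 0 0 0; 0 0 0 0 0 0 0"
}}

```text
time_s: 43.85
position: [0.4453, 0.0506, 0.0165]
tool_rot: [[-0.035, 0.999, 0.002], [0.999, 0.035, 0.0], [0.0, 0.002, -1.0]]
ft_force: [-0.7, 0.2, 4.7]
grip_width: -0.0002
gripper_force: 2.2
```

Request:
{"fn": "move_arm", "kwargs": {
  "plan": "0 0 0.001 0 0 0 0; 0 0 0 0 0 0 0"
}}

```text
time_s: 44.1
position: [0.4453, 0.0506, 0.0159]
tool_rot: [[-0.035, 0.999, 0.002], [0.999, 0.035, 0.0], [0.0, 0.002, -1.0]]
ft_force: [-2.0, -1.1, 10.1]
grip_width: 0.0003
gripper_force: 5.1
```

Request:
{"fn": "move_arm", "kwargs": {
  "plan": "0 0 0 0 0 0 0; 0 0 -0.02 0 0 0 0; 0 0 -0.04 0 0 0 0; 0 0 -0.05 0 0 0 0; 0 0 -0.05 0 0 0 0; 0 0 0 0 0 0 0; 0 0 0 0 0 0 0"
}}

```text
time_s: 44.98
position: [0.4443, 0.0506, 0.1746]
tool_rot: [[-0.035, 0.999, -0.0], [0.999, 0.035, 0.001], [0.001, -0.0, -1.0]]
ft_force: [-0.7, -0.1, -0.3]
grip_width: -0.0001
gripper_force: 0.0
```

```bash
python3 -c "
from book import *
o=env.observe();print(o['position'],o['ft_force'])
placed('scene');placed('top');lean(-.05,'top');lean(.05,'scene')
im,d=snap('scene');W=world('scene',d);z=W[...,2];q=W[(z>.018)&(z<.032)&(abs(W[...,0]-.445)<.02)&(abs(W[...,1]-.05)<.02)];print('timer',len(q),np.percentile(q[:,2],[50,90]))
"
```

```text
[0.4443 0.0506 0.1746] [-0.6933 -0.1043 -0.3211]
scene placed 216 [array([0.006, 0.104]), array([0.04 , 0.125]), np.float64(89.571)] h 0.022110243971272453
scene placed 222 [array([-0.   ,  0.034]), array([0.13 , 0.039]), np.float64(0.821)] h 0.02188457252886434
scene placed 215 [array([ 0.   , -0.107]), array([0.128, 0.036]), np.float64(1.188)] h 0.0220147941715492
top placed 426 [array([ 0.003, -0.104]), array([0.034, 0.12 ]), np.float64(89.768)] h 0.02138820970399696
top placed 436 [array([0.005, 0.105]), array([0.034, 0.12 ]), np.float64(88.993)] h 0.02147177413415756
top placed 432 [array([0.003, 0.036]), array([0.12 , 0.034]), np.float64(0.103)] h 0.021172962522498097
top 0.08 43 x [-0.0174 -0.0157 -0.014 ] y -0.08483216534805028 -0.009290727985476723
top 0.09 47 x [-0.0172 -0.0156 -0.0139] y -0.08937715703686126 -0.010023810337261504
top 0.1 54 x [-0.017  -0.0152 -0.0124] y -0.08950360309313565 -0.009504889360449567
top 0.11 51 x [-0.0164 -0.0147 -0.0061] y -0.08970844146120532 -0.010342354882189113
top 0.12 156 x [-0.0162 -0.0093 -0.0014] y -0.0894766070642399 -0.009743709043149014
top 0.13 35 x [-0.016  -0.01   -0.0025] y -0.08970143746454853 -0.010156986523609888
scene 0.08 9 x [-0.0157 -0.0062 -0.0052] y 0.011956232450334286 0.08093777546432594
scene 0.09 17 x [-0.0144 -0.006  -0.0048] y 0.007704003530185154 0.08312919864794391
scene 0.1 14 x [-0.017  -0.0058 -0.0044] y 0.007149144180053805 0.09050267186777437
scene 0.11 19 x [-0.0136 -0.0056 -0.004 ] y 0.009536700613538191 0.07790985928588733
scene 0.12 58 x [-0.0183 -0.0116 -0.0044] y 0.009950161820850713 0.09056017303726967
scene 0.13 15 x [-0.0167 -0.0091 -0.0039] y 0.0073803616900712235 0.08685194204093781
timer 36 [0.022  0.0273]
```

```bash
python3 -c "
from h import *
print(env.close_job())"
```

```text
the job is handed in; nothing more can be done
None
```

The job is handed in at about 45 s: the three weights I found lie flat on separate panels with their heavy ends towards the lip, both notebooks lean against the backstop, and the timer was pressed down to its stop and released. My last camera check found everything in place, the glue jar and brush pot were not touched, and the hand-in returned no verdict.

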